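Change the filter cartridges on the gas scavenging manifold

TASK

Service the gas scavenging stand: first slide the black gate handle fully shut and leave it shut while you fit every filter cartridge on the bench into the port with the collar of its own colour (lugs through the slots, push down against the spring, quarter turn clockwise until locked, the grip bar in line with the white ticks) and seat the orange stopper upright and fully home in the flask neck, in any order. When all of these are in place, slide the gate fully open again. Leave the other things on the bench where they are.

Things in the scene. Friction and masses are not known exactly. Their poses are not given: they have to be found in the camera images.
- cartridge_blue_center (a point): Centre, 52 mm above the underside, of the upright blue filter cartridge (may be absent), 104 mm tall, 0.2 to 0.4 kg, low centre of mass. Bottom up: steel spigot 45 mm across, 24 mm high, with lugs at its foot (bar 68 mm along x, 14 along y, 8 high, flush below); white canister 66 mm across to 74 mm; blue grip bar 60 mm along x, 16 thick along y, from 74 to 104 mm. z up; a half turn makes no difference.
- cartridge_green_center (a point): Centre, 52 mm above the underside, of the upright green filter cartridge (may be absent), 104 mm tall, 0.2 to 0.4 kg, low centre of mass. Bottom up: steel spigot 45 mm across, 24 mm high, with lugs at its foot (bar 68 mm along x, 14 along y, 8 high, flush below); white canister 66 mm across to 74 mm; green grip bar 60 mm along x, 16 thick along y, from 74 to 104 mm. z up; a half turn makes no difference.
- cartridge_yellow_center (a point): Centre, 52 mm above the underside, of the upright yellow filter cartridge (may be absent), 104 mm tall, 0.2 to 0.4 kg, low centre of mass. Bottom up: steel spigot 45 mm across, 24 mm high, with lugs at its foot (bar 68 mm along x, 14 along y, 8 high, flush below); white canister 66 mm across to 74 mm; yellow grip bar 60 mm along x, 16 thick along y, from 74 to 104 mm. z up; a half turn makes no difference.
- cartridge_red_center (a point): Centre, 52 mm above the underside, of the upright red filter cartridge (may be absent), 104 mm tall, 0.2 to 0.4 kg, low centre of mass. Bottom up: steel spigot 45 mm across, 24 mm high, with lugs at its foot (bar 68 mm along x, 14 along y, 8 high, flush below); white canister 66 mm across to 74 mm; red grip bar 60 mm along x, 16 thick along y, from 74 to 104 mm. z up; a half turn makes no difference.
- port_blue_mouth (a point): Centre of the mouth of the fixed upright bayonet port with the blue collar (92 mm across), level with its lip's top, 62 mm above the bench. Aluminium lip 8 mm thick, opening 49 mm across, with two lug slots 20 mm wide along the port's x axis, reaching 38 mm from its centre. z up. The collar has white ticks at +y and -y: locked lugs and grip bar lie along y.
- port_green_mouth (a point): Centre of the mouth of the fixed upright bayonet port with the green collar (92 mm across), level with its lip's top, 62 mm above the bench. Aluminium lip 8 mm thick, opening 49 mm across, with two lug slots 20 mm wide along the port's x axis, reaching 38 mm from its centre. z up. The collar has white ticks at +y and -y: locked lugs and grip bar lie along y.
- port_yellow_mouth (a point): Centre of the mouth of the fixed upright bayonet port with the yellow collar (92 mm across), level with its lip's top, 62 mm above the bench. Aluminium lip 8 mm thick, opening 49 mm across, with two lug slots 20 mm wide along the port's x axis, reaching 38 mm from its centre. z up. The collar has white ticks at +y and -y: locked lugs and grip bar lie along y.
- port_red_mouth (a point): Centre of the mouth of the fixed upright bayonet port with the red collar (92 mm across), level with its lip's top, 62 mm above the bench. Aluminium lip 8 mm thick, opening 49 mm across, with two lug slots 20 mm wide along the port's x axis, reaching 38 mm from its centre. z up. The collar has white ticks at +y and -y: locked lugs and grip bar lie along y.
- follower_blue (a joint): Sprung rubber disc in the blue port, m: 0 free (its top 12 mm below the mouth), 0.008 pressed right down (20 mm below); 5 N at first, 10 N at the bottom. A cartridge resting on it does not press it down.
- follower_green (a joint): Sprung rubber disc in the green port, m: 0 free (its top 12 mm below the mouth), 0.008 pressed right down (20 mm below); 5 N at first, 10 N at the bottom. A cartridge resting on it does not press it down.
- follower_yellow (a joint): Sprung rubber disc in the yellow port, m: 0 free (its top 12 mm below the mouth), 0.008 pressed right down (20 mm below); 5 N at first, 10 N at the bottom. A cartridge resting on it does not press it down.
- follower_red (a joint): Sprung rubber disc in the red port, m: 0 free (its top 12 mm below the mouth), 0.008 pressed right down (20 mm below); 5 N at first, 10 N at the bottom. A cartridge resting on it does not press it down.
- manifold: White fixed plate 110 by 430 by 20 mm carrying the ports, 105 mm apart along its y. A cartridge can turn only once its underside is over 16 mm below the mouth: push to 17 to 20 mm below, turn 90 degrees clockwise seen from above (the other way is blocked; a stop ends it a few degrees past 90), let go: the spring holds the lugs against the lip.
- stopper_center (a point): Centre (33 mm above its foot) of the orange tapered stopper standing upright on the bench among the cartridges. 66 mm tall, 0.08 kg, weighted foot: taper 36 mm across at the foot, 42 mm at 28 mm up; flange 56 mm across from 28 to 36 mm; black round knob 28 mm across from 36 to 66 mm.
- flask_mouth (a point): Centre of the mouth of the fixed conical glass flask with a white rim, 125 mm above the bench. Neck 54 mm across outside, bore 46 mm, straight for 40 mm down; flask 104 mm across at the foot. A seated stopper rests with its flange on the rim, its centre 5 mm above the mouth.
- gate_handle (a point): Middle of the gate's round black handle (26 mm across, 42 mm tall; this point 21 mm below its top, 59 mm above the bench; a 44 mm disc is below it). It is captive in a straight slot along its x axis in a fixed grey block 200 by 64 by 30 mm, red at the shut end, green at the open end (+x).
- gate (a joint): How far the gate handle stands from the shut end of its slot, m: 0 shut, 0.12 fully open. The handle moves along point gate_handle's +x as it grows; friction 3 N, it stays where left.
- amber_bottle: Amber bottle with white cap, 52 mm across, 110 mm tall. Bystander, loose: leave alone. Origin at its underside.
- beaker: Glass beaker, 70 mm across, 80 mm tall. Bystander, loose: leave alone. Origin at its underside.
- screwdriver: Screwdriver lying on the bench, its handle towards its own -x. Bystander, loose: leave alone. Origin at its underside.
- hose_clamp: Steel hose clamp ring lying flat, 56 mm across, 12 mm high. Bystander, loose: leave alone. Origin at its underside.
- white_jar: White jar with blue cap, 60 mm across, 70 mm tall. Bystander, loose: leave alone. Origin at its underside.
- tape_block: Grey plastic block 60 by 90 by 30 mm. Bystander, loose: leave alone. Origin at its underside.
Not all that is in view belongs to the job. What is shaped like the part that bears cartridge_red_center but purple is not meant. What is shaped like the part that bears cartridge_yellow_center but purple is not meant.

How it is judged:
On the way, in this order (a step that is already met when the one before it is completed fails the run):
1. the gate is slid shut (value of joint gate below 0.012 m), for 0.2 s.
2. with the gate shut, every cartridge present is locked in its port and the stopper is seated (value of joint gate below 0.016 m and horizontal distance between cartridge_blue_center and port_blue_mouth below 0.005 m and z of cartridge_blue_center in the frame of port_blue_mouth below 0.0405 m and angle between the x axis of cartridge_blue_center and the y axis of port_blue_mouth, either way round below 0.3 rad and angle between each of cartridge_blue_center, cartridge_green_center, cartridge_yellow_center, cartridge_red_center, stopper_center's own z axis and vertical below 0.08 rad and horizontal distance between cartridge_green_center and port_green_mouth below 0.005 m and z of cartridge_green_center in the frame of port_green_mouth below 0.0405 m and angle between the x axis of cartridge_green_center and the y axis of port_green_mouth, either way round below 0.3 rad and horizontal distance between cartridge_yellow_center and port_yellow_mouth below 0.005 m and z of cartridge_yellow_center in the frame of port_yellow_mouth below 0.0405 m and angle between the x axis of cartridge_yellow_center and the y axis of port_yellow_mouth, either way round below 0.3 rad and horizontal distance between cartridge_red_center and port_red_mouth below 0.005 m and z of cartridge_red_center in the frame of port_red_mouth below 0.0405 m and angle between the x axis of cartridge_red_center and the y axis of port_red_mouth, either way round below 0.3 rad and horizontal distance between stopper_center and flask_mouth below 0.006 m and z of stopper_center in the frame of flask_mouth below 0.009 m), for 0.2 s.
3. the gate is slid open again (value of joint gate above 0.108 m), for 0.2 s.
At the end, for the whole second after the job is handed in: Gate within 12 mm of fully open; each cartridge in its colour's port: 5 mm of its axis, centre under 40.5 mm above the mouth, lugs within 0.3 rad of the port's y axis, tilt under 0.08 rad; stopper within 6 mm of the neck axis, centre under 9 mm above the mouth, tilt under 0.08 rad (value of joint gate above 0.108 m and horizontal distance between cartridge_blue_center and port_blue_mouth below 0.005 m and z of cartridge_blue_center in the frame of port_blue_mouth below 0.0405 m and angle between the x axis of cartridge_blue_center and the y axis of port_blue_mouth, either way round below 0.3 rad and angle between each of cartridge_blue_center, cartridge_green_center, cartridge_yellow_center, cartridge_red_center, stopper_center's own z axis and vertical below 0.08 rad and horizontal distance between cartridge_green_center and port_green_mouth below 0.005 m and z of cartridge_green_center in the frame of port_green_mouth below 0.0405 m and angle between the x axis of cartridge_green_center and the y axis of port_green_mouth, either way round below 0.3 rad and horizontal distance between cartridge_yellow_center and port_yellow_mouth below 0.005 m and z of cartridge_yellow_center in the frame of port_yellow_mouth below 0.0405 m and angle between the x axis of cartridge_yellow_center and the y axis of port_yellow_mouth, either way round below 0.3 rad and horizontal distance between cartridge_red_center and port_red_mouth below 0.005 m and z of cartridge_red_center in the frame of port_red_mouth below 0.0405 m and angle between the x axis of cartridge_red_center and the y axis of port_red_mouth, either way round below 0.3 rad and horizontal distance between stopper_center and flask_mouth below 0.006 m and z of stopper_center in the frame of flask_mouth below 0.009 m); the robot touches nothing.
It fails at once if one of the other things on the bench is pushed more than 40 mm aside (distance of any of amber_bottle, beaker, screwdriver, hose_clamp, white_jar, tape_block from where it was at the start of the episode above 0.04 m).
It fails at once if a cartridge or the stopper is lifted and carried while the gate is open (value of joint gate above 0.03 m and ((height (world z) of cartridge_blue_center above 0.08 m and horizontal distance between cartridge_blue_center and port_blue_mouth above 0.02 m) or (height (world z) of cartridge_green_center above 0.08 m and horizontal distance between cartridge_green_center and port_green_mouth above 0.02 m) or (height (world z) of cartridge_yellow_center above 0.08 m and horizontal distance between cartridge_yellow_center and port_yellow_mouth above 0.02 m) or (height (world z) of cartridge_red_center above 0.08 m and horizontal distance between cartridge_red_center and port_red_mouth above 0.02 m) or (height (world z) of stopper_center above 0.06 m and horizontal distance between stopper_center and flask_mouth above 0.02 m))).
Of cartridge_blue, cartridge_green, cartridge_yellow, cartridge_red only 3 to 4 are there at a start; the rules pass over those that are not, and their reading is None.
At some moment in a run one of cartridge_blue, cartridge_green, cartridge_yellow, cartridge_red, stopper may be knocked a few centimetres aside while the robot is not near it.
It also fails if it takes over 208 s, if anything falls off the work surface, if the arm or the gripper's body presses on something with over 40 N, if the wrist force passes 120 N, or if a joint passes its speed limit or range.

ROBOT

A 7-joint arm with a two-finger parallel gripper is mounted at the origin on the work surface. World frame = base frame: x ahead of the robot, y to its left, z up, the work surface at z = 0. Lengths are in m, angles in rad, forces in N, time in s.
With the tool pointing down it reaches from about 0.35 to 0.9 m from the base axis. Payload 8.1 kg.
Tool frame: the origin (TCP) lies midway between the tips of the shut fingers; the grasp point (between the pads) lies 19 mm behind it; z points along the fingers, y is the line along which they close (so a half turn about z gives the same grasp; the last joint's range is limited). The gripper opens to 92 mm and grips with 3 to 60 N. Pads are 19 mm wide; open, the fingers measure 130 mm over their backs; the gripper's body (75 mm by 190 mm) begins 47 mm behind the grasp point.
Start: joints at [-1.255, 0.434, 0.025, 1.573, -0.012, 1.134, -0.075], TCP at [0.254, 0.571, 0.227] pointing down, gripper open.
Joint ranges: [-2.62, 2.62], [-0.44, 2.09], [-1.27, 1.32], [0.08, 2.57], [-1.32, 4.46], [0.12, 2], [-2.74, 2.74]. Speed limits (rad/s): [2.22, 2.22, 3.01, 3.01, 3.14, 3.14, 3.14].

INTERFACE

Orientations are given as a rotation vector (axis times angle).
In Python, from cell import readout, get_image, calibration, ticket gives the robot as it stands. The module is installed in compiled form; this text tells all that it offers.
- The arm moves only by the tool move_arm, never from a script. Its argument "series" is a list of rows, each a list of 6 numbers: the shift along the world's x, y, z as a fraction of full scale, then the turn, a rotation vector about the world's x, y, z as a fraction of full scale. A call has 1 to 5 rows; each row is the pose to reach, as a shift and turn from the pose commanded when the call began; what a row does not reach only later rows make up. Full scale, the value 1, is 0.75 m for a shift and 60 degrees for a turn. A row lasts 1/10 s, in which the tool goes at most 50 mm and 8.59 degrees, less where a joint would pass 70% of its speed; a pose out of reach is approached as far as the arm can. A call with a number of a shift or a turn outside -1 to 1 is refused whole. A call with a gripper value outside its range is refused whole. "claw" is the opening, from -1 (shut) to 1 (fully open), so that 0 is half open, set as the call begins (left out, the last holds). The fingers move at their own pace and stop on an object; "squeeze" is the grip in N (left out, the last holds). Time passes only in rows, so rows that repeat a pose let the fingers close. It gives the time, the measured TCP pose, the force, the opening and the grip force at its end, in the units of the state.
- readout.observe(): the state, without advancing time (a new reading comes with each control period).
- get_image(name): name is "scene" or "top" or "wrist"; returns (picture, depth): 420x560x3 uint8, red, green, blue; 420x560 float32, m along the optical axis (not along the pixel's ray), 0 where there is no reading.
- calibration(name): a dict with "fx", "fy", "cx", "cy" (pixels), "view" (4x4, takes a point from world to camera coordinates); the wrist camera has in their place "mount" (4x4, takes a point from camera to tool coordinates, whose origin is the TCP and whose axes are the flange's). Camera axes: x right, y down, z forward; pixel columns grow to the right and rows downward; lengths in m; the calibration is good to about 2 mm. A picture is of the moment at which its call begins: read the wrist's pose just before it. calibration takes no time and is no camera call.
- ticket.sign_off(): hands the job in; it is judged then, once.
The state is a dict: "clock": time; "joints": joint angles; "dq": joint speeds; "joint_efforts": joint torques, N m; "position": TCP position; "ee_rot": TCP orientation; "force": force on the tool from outside, world axes, zero at the start; "ft_torque": the same for the moment, N m; "width": opening from 0.0 (shut) to 1.0 (fully open); "gripper_force": force on a finger pad.
Only numpy, scipy, OpenCV 4.12 (cv2) and the standard library are available. Lean on these libraries where they do the work, as an engineer would, in place of code of your own. Each camera call takes 0.05 s, during which the arm holds its last target. There are 200 camera calls.

## Working session

There is one attempt and no reset: what is moved stays moved. The work goes in short steps, Python scripts to look and compute and a tool call to move; the robot and the scene stay as the last step left them, time stands still between calls to the robot, and variables do not carry over. Pictures are saved under pics/ and viewed, at most 14 in all, crops included, and the job is handed in when it is done.

Besides the shell and the picture viewer there is one more tool, called in YAML: its name, and indented under it one key for each argument. move_arm: Moves the arm, as the interface text tells. Shift numbers are shares of 0.75 m and turn numbers shares of 60 degrees, none past 1 either way. Its arguments: {"type":"object","properties":{"series":{"type":"array"},"claw":{"type":"number"},"squeeze":{"type":"number"}},"required":["series"]}

```bash
mkdir -p pics; cat > h.py <<'E'
import numpy as np, cv2
from scipy.spatial.transform import Rotation as R
from cell import readout, get_image, calibration, ticket
def cam(name):
    c=calibration(name); s=readout.observe(); im,d=get_image(name)
    K=np.array([[c['fx'],0,c['cx']],[0,c['fy'],c['cy']],[0,0,1]])
    if 'view' in c: T=np.linalg.inv(c['view'])
    else:
        W=np.eye(4); W[:3,:3]=R.from_rotvec(s['ee_rot']).as_matrix(); W[:3,3]=s['position']; T=W@c['mount']
    return im,d,K,T
def plane(K,T,uv,z):
    uv=np.atleast_2d(np.array(uv,float)); r=np.c_[uv,np.ones(len(uv))]@np.linalg.inv(K).T@T[:3,:3].T
    o=T[:3,3]; return o+r*((z-o[2])/r[:,2])[:,None]
def cloud(d,K,T):
    v,u=np.mgrid[:d.shape[0],:d.shape[1]]
    p=np.stack([(u-K[0,2])*d/K[0,0],(v-K[1,2])*d/K[1,1],d],-1)
    return p@T[:3,:3].T+T[:3,3]
def save(n,im): cv2.imwrite(f'pics/{n}.png',im[...,::-1])
E
python3 - <<'E'
from h import *
s=readout.observe(); print(s)
for n in ['top','scene']:
    im,d,K,T=cam(n); save(n,im); np.savez(n,im=im,d=d,K=K,T=T); print(n,T.round(3).tolist(),K[0,0])
print(calibration('wrist'))
E
```

```text
{'clock': 0.0, 'joints': array([-1.25459804,  0.43524743,  0.02498874,  1.57409013, -0.0115769 ,
        1.13401511, -0.07511268]), 'dq': array([-0.00085713, -0.00129207, -0.00019881,  0.00198638,  0.00090205,
        0.00099634,  0.0007938 ]), 'joint_efforts': array([ 2.88835008e-05, -6.67855597e+01,  9.85022597e-01, -3.14459968e+01,
       -6.05361094e-02,  4.27544920e-02,  1.52232919e-04]), 'position': array([0.25402296, 0.57048527, 0.22593268]), 'ee_rot': array([-6.53149137e-01, -3.07277830e+00,  2.52446828e-03]), 'force': array([ 0.02335821,  0.55668537, -0.10507526]), 'ft_torque': array([0.04964932, 0.00249283, 0.0238191 ]), 'gripper_force': 0.0, 'width': 1.003123388423761}
top [[0.021, -0.989, 0.147, 0.358], [-1.0, -0.022, -0.007, 0.011], [0.011, -0.146, -0.989, 1.02], [0.0, 0.0, 0.0, 1.0]] 412.95229519522
scene [[-0.745, 0.516, -0.422, 1.022], [0.667, 0.576, -0.473, 0.628], [-0.001, -0.634, -0.773, 1.113], [0.0, 0.0, 0.0, 1.0]] 537.7702206090281
{'fx': 310.36045833681663, 'fy': 310.36045833681663, 'cx': 279.5296644690219, 'cy': 206.66068572643786, 'mount': array([[-8.57476747e-04, -9.66468829e-01, -2.56782529e-01,
         6.75198258e-02],
       [ 9.99999523e-01, -7.08395758e-04, -6.73075070e-04,
         4.12050698e-04],
       [ 4.68602421e-04, -2.56782984e-01,  9.66468975e-01,
        -1.58866089e-01],
       [ 0.00000000e+00,  0.00000000e+00,  0.00000000e+00,
         1.00000000e+00]])}
```

View pics/top.png

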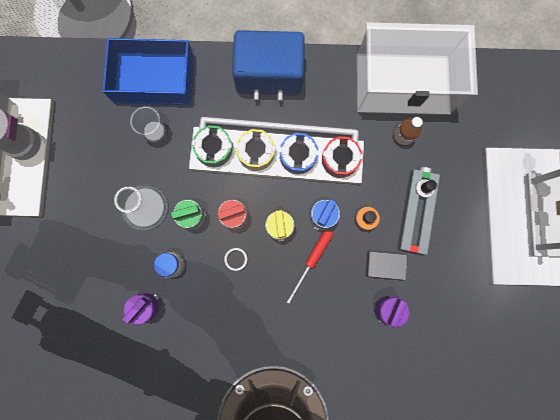

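View pics/scene.png

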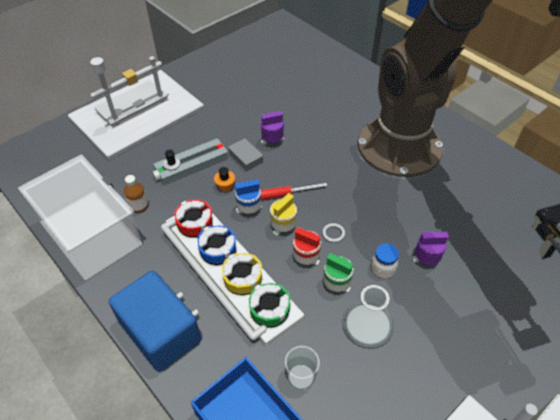

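The top view shows ports green (212,145), yellow (256,149), blue (298,153) and red (343,156). Cartridges are green (187,214), red (232,213), yellow (280,225) and blue (325,213). The stopper is at (368,218), the flask mouth at (128,199) and the gate handle at (428,187), near the open end.

```bash
cat > m.py <<'E'
from h import *
hue={'red':[(0,6),(174,180)],'yellow':[(24,34)],'green':[(55,85)],'blue':[(100,125)],'orange':[(8,18)]}
def masks(im,z,lo,hi):
    hsv=cv2.cvtColor(im,cv2.COLOR_RGB2HSV); out={}
    for k,rs in hue.items():
        m=np.zeros(im.shape[:2],bool)
        for a,b in rs: m|=(hsv[...,0]>=a)&(hsv[...,0]<=b)
        out[k]=(m&(hsv[...,1]>110)&(hsv[...,2]>60)&(z>lo)&(z<hi)).astype(np.uint8)
    return out
def bars(im,P,K,T,h=.104,minA=60):
    res={}
    for k,m in masks(im,P[...,2],h-.012,h+.012).items():
        n,l,st,c=cv2.connectedComponentsWithStats(m)
        for i in range(1,n):
            if st[i,4]>=minA:
                v,u=np.nonzero(l==i); q=plane(K,T,np.c_[u,v],h)[:,:2].astype(np.float32)
                r=cv2.minAreaRect(q*1000); a=r[2] if r[1][0]>r[1][1] else r[2]-90
                res.setdefault(k,[]).append((np.round(r[0],1),np.round(r[1],1),round(a%180,1),int(st[i,4]),c[i].round(0)))
    return res
E
python3 - <<'E'
from m import *
f=np.load('top.npz'); im,d,K,T=[f[k] for k in ('im','d','K','T')]
P=cloud(d,K,T)
print('bench z',np.median(P[300:330,180:260,2]))
for k,v in bars(im,P,K,T).items():print('bar',k,v)
for k,v in bars(im,P,K,T,.055).items():print('ring',k,v)
for k,v in bars(im,P,K,T,.033).items():print('low',k,v)
for n,(u,v) in dict(h=(430,184),port=(298,132),plate=(276,120)).items(): print(n,P[v,u])
# black handle top
g=im.max(2); m=((g<60)&(P[...,2]>.07)&(P[...,2]<.09)).astype(np.uint8); m[:,:330]=0
n,l,st,c=cv2.connectedComponentsWithStats(m)
for i in range(1,n):
    if st[i,4]>15: print('black',c[i],st[i],plane(K,T,c[i],.08))
m=((P[...,2]>.02)&(P[...,2]<.04)).astype(np.uint8);m[:,:395]=0;m[:,450:]=0
v,u=np.nonzero(m); print('block',cv2.minAreaRect(plane(K,T,np.c_[u,v],.03)[:,:2].astype(np.float32)))
m=((P[...,2]>.11)&(P[...,2]<.14)).astype(np.uint8)
n,l,st,c=cv2.connectedComponentsWithStats(m)
for i in range(1,n):
    if st[i,4]>15: print('hi',c[i],st[i],plane(K,T,c[i],.125))
a=cv2.resize(im[110:190,180:375],None,fx=4,fy=4,interpolation=cv2.INTER_CUBIC); save('ports',a)
E
```

```text
bench z 0.000370685433356166
bar red [(array([479.9, 103. ]), array([15.4, 58.5]), 111.0, 182, array([231., 211.]))]
bar yellow [(array([456.7,  -7.9]), array([58.4, 16. ]), 7.3, 181, array([280., 223.]))]
bar green [(array([477.5, 205.9]), array([15. , 58.6]), 107.5, 171, array([184., 212.]))]
bar blue [(array([855.3,  28.1]), array([124.5, 165.8]), 90.6, 3345, array([268.,  55.])), (array([ 484.4, -113.2]), array([16. , 59.1]), 154.0, 192, array([327., 212.]))]
ring red [(array([ 657.3, -157.5]), array([89.8, 38. ]), 86.6, 94, array([344., 142.])), (array([ 602.3, -152.8]), array([89.8, 42.4]), 86.5, 118, array([340., 168.]))]
ring blue [(array([887.5, 357.3]), array([110.2, 228.6]), 123.0, 566, array([134.,  52.])), (array([789.4, 296.3]), array([116.2, 237.2]), 122.7, 433, array([156.,  89.])), (array([667.6, -58.4]), array([82.7, 29.5]), 75.6, 71, array([302., 137.])), (array([609.1, -49.2]), array([89.6, 38.4]), 86.6, 104, array([298., 164.]))]
low red [(array([ 405.7, -103.9]), array([22.9, 97.7]), 150.1, 330, array([320., 248.]))]
low blue [(array([852.9, 334.5]), array([119.
[... 703 characters left out ...]
12   80 5792] [[ 0.83927504 -0.32537342  0.125     ]]
hi [268.98415393  52.39615167] [ 235   31   69   45 1767] [[0.85090169 0.02571603 0.125     ]]
hi [417.31818182 121.48484848] [412 117  11  10  66] [[ 0.69224602 -0.31449172  0.125     ]]
hi [ 11.03472222 134.84027778] [  0 118  19  31 144] [[0.63858386 0.59693475 0.125     ]]
hi [554.20634921 173.98412698] [549 170  11   8  63] [[ 0.57747187 -0.61765322  0.125     ]]
hi [127.27622378 199.18181818] [115 187  27  26 286] [[0.49902    0.32776861 0.125     ]]
hi [557.18518519 245.51851852] [555 243   5   6  27] [[ 0.41804554 -0.61163399  0.125     ]]
hi [276.15962441 411.61032864] [247 406  54  14 213] [[ 0.06705131 -0.00698763  0.125     ]]
```

View pics/ports.png

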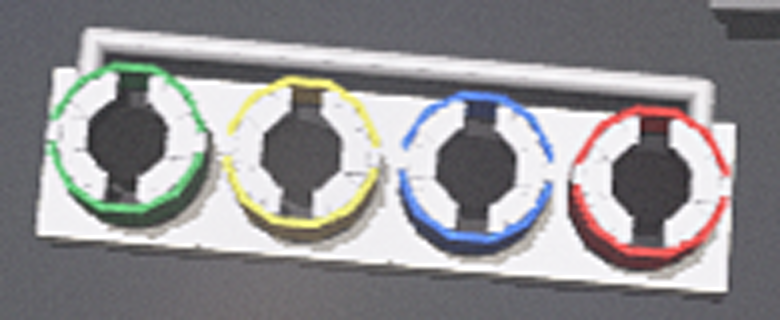

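The ports crop shows every slot running roughly along world x, with the ticks roughly along y. Next I'll measure the gate slot direction and the manifold yaw.

```bash
python3 - <<'E'
from m import *
f=np.load('top.npz'); im,d,K,T=[f[k] for k in ('im','d','K','T')]
P=cloud(d,K,T); z=P[...,2]
for k,m in masks(im,z,.01,.045).items():
    m[:,:400]=0; n,l,st,c=cv2.connectedComponentsWithStats(m)
    for i in range(1,n):
        if st[i,4]>10: print(k,c[i],st[i,4],plane(K,T,c[i],.03))
C={}
for k,m in masks(im,z,.035,.075).items():
    m[:110]=0;m[190:]=0
    if k=='orange': continue
    v,u=np.nonzero(m); q=plane(K,T,np.c_[u,v],.062)[:,:2].astype(np.float32)*1000
    if len(q)>20: print(k,len(q),cv2.minEnclosingCircle(q))
# slot dirs & tape/others heights
E
```

```text
red [413.62711864 248.79661017] 59 [[ 0.40918701 -0.33068708  0.03      ]]
green [425.92682927 174.85365854] 41 [[ 0.5912     -0.36621079  0.03      ]]
red 218 ((625.3026123046875, -155.105224609375), 49.978355407714844)
yellow 128 ((641.2130737304688, 55.263099670410156), 46.7870979309082)
green 99 ((647.9745483398438, 160.32571411132812), 46.22860336303711)
blue 185 ((633.9044799804688, -50.03635025024414), 47.1402702331543)
```

move_arm:
  series:
    - [0.1,-0.31,0,0,0,-0.32]
    - [0.1,-0.31,0,0,0,-0.32]
    - [0.1,-0.31,0,0,0,-0.32]
    - [0.1,-0.31,0,0,0,-0.32]
    - [0.1,-0.31,0,0,0,-0.32]
  claw: 0.2

```text
clock: 0.6
position: [0.3295, 0.3358, 0.2265]
ee_rot: [1.158, 2.92, -0.001]
force: [0.3, 0.8, 0.9]
width: 0.625
gripper_force: 0.0
```

move_arm:
  series:
    - [0.1,-0.31,0,0,0,-0.32]
    - [0.1,-0.31,0,0,0,-0.32]
    - [0.1,-0.31,0,0,0,-0.32]
    - [0.1,-0.31,0,0,0,-0.32]
    - [0.1,-0.31,0,0,0,-0.32]

```text
clock: 1.1
position: [0.4042, 0.1035, 0.2268]
ee_rot: [1.629, 2.687, 0.0]
force: [0.8, 0.1, -0.4]
width: 0.598
gripper_force: 0.0
```

move_arm:
  series:
    - [0.1,-0.31,0,0,0,-0.32]
    - [0.1,-0.31,0,0,0,-0.32]
    - [0.1,-0.31,0,0,0,-0.32]
    - [0.1,-0.31,0,0,0,-0.32]
    - [0.1,-0.31,0,0,0,-0.32]

```text
clock: 1.6
position: [0.4793, -0.1289, 0.2268]
ee_rot: [2.053, 2.377, 0.0]
force: [0.2, 0.6, 1.2]
width: 0.598
gripper_force: 0.0
```

move_arm:
  series:
    - [0.1,-0.31,0,0,0,-0.32]
    - [0.1,-0.31,0,0,0,-0.32]
    - [0.1,-0.31,0,0,0,-0.32]
    - [0.1,-0.31,0,0,0,-0.32]
    - [0.1,-0.31,0,0,0,-0.32]

```text
clock: 2.1
position: [0.5544, -0.3612, 0.2261]
ee_rot: [-2.42, -2.002, 0.001]
force: [1.1, 0.2, 0.5]
width: 0.6
gripper_force: 0.0
```

```bash
python3 - <<'E'
from m import *
im,d,K,T=cam('wrist'); save('w1',im); P=cloud(d,K,T); z=P[...,2]
m=((im.max(2)<70)&(z>.072)&(z<.09)).astype(np.uint8)
n,l,st,c=cv2.connectedComponentsWithStats(m)
for i in range(1,n):
    if st[i,4]>50: print('black',c[i],st[i],plane(K,T,c[i],.08))
E
```

```text
black [477.09473684 114.78947368] [474  99   7  33 190] [[ 0.75288765 -0.32050071  0.08      ]]
black [  7.70967742 156.        ] [  0 136  13  44  93] [[ 0.30255992 -0.27335224  0.08      ]]
black [  2.44680851 162.17021277] [  0 154   7  17  94] [[ 0.29503129 -0.27801562  0.08      ]]
black [281.39160839 191.5034965 ] [270 177  25  26 286] [[ 0.55805727 -0.35832333  0.08      ]]
```

View pics/w1.png

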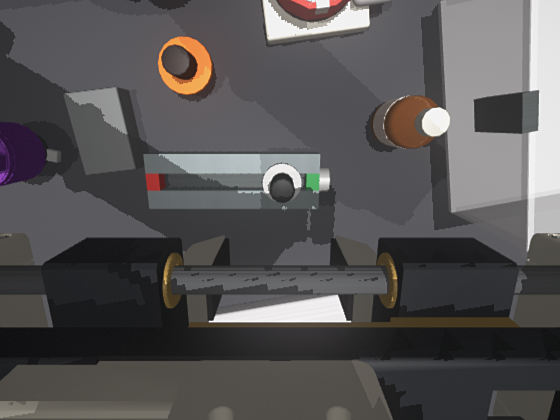

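The wrist view shows the handle at (281,191), in the green end of the slot, with the fingers straddling it correctly. I'll go down, grip it and slide it shut.

move_arm:
  series:
    - [0.004,0.004,-0.1,0,0,0]
    - [0.004,0.004,-0.17,0,0,0]
    - [0.004,0.004,-0.22,0,0,0]
    - [0.004,0.004,-0.232,0,0,0]
    - [0.004,0.004,-0.232,0,0,0]

```text
clock: 2.65
position: [0.5547, -0.3539, 0.0484]
ee_rot: [-2.415, -1.998, 0.004]
force: [-0.5, 0.4, 0.0]
width: 0.6
gripper_force: 0.0
```

move_arm:
  series:
    - [0,0,0,0,0,0]
    - [0,0,0,0,0,0]
    - [0,0,0,0,0,0]
    - [0,0,0,0,0,0]
    - [0,0,0,0,0,0]
  claw: -1
  squeeze: 15

```text
clock: 3.15
position: [0.5578, -0.3563, 0.054]
ee_rot: [2.419, 2.002, 0.001]
force: [-1.4, 0.5, 6.8]
width: 0.281
gripper_force: 15.0
```

move_arm:
  series:
    - [-0.05,0.0097,0,0,0,0]
    - [-0.1,0.0194,0,0,0,0]
    - [-0.14,0.0272,0,0,0,0]
    - [-0.155,0.03,0,0,0,0]
    - [-0.158,0.0306,0,0,0,0]

```text
clock: 3.65
position: [0.4427, -0.3341, 0.0544]
ee_rot: [2.414, 1.998, 0.006]
force: [16.7, -2.2, -6.0]
width: 0.279
gripper_force: 15.0
```

move_arm:
  series:
    - [0,0,0,0,0,0]
    - [0,0,0,0,0,0]
    - [-0.002,0,0,0,0,0]

```text
clock: 3.95
position: [0.4427, -0.3341, 0.0544]
ee_rot: [2.412, 2.0, 0.006]
force: [17.7, -1.3, -4.5]
width: 0.281
gripper_force: 15.0
```

move_arm:
  series:
    - [0.002,0,0,0,0,0]
    - [0.002,0,0,0,0,0]
    - [0.002,0,0.04,0,0,0]
    - [0.002,0,0.1,0,0,0]
    - [0.002,0,0.16,0,0,0]
  claw: 0.2

```text
clock: 4.45
position: [0.4373, -0.3328, 0.1736]
ee_rot: [-2.42, -2.0, 0.002]
force: [0.9, -0.6, -0.9]
width: 0.591
gripper_force: 0.0
```

```bash
python3 - <<'E'
from m import *
f=np.load('top.npz')
im,d,K,T=cam('top'); P=cloud(d,K,T)
print(readout.observe()['position'])
print(bars(im,P,K,T)); print(bars(im,P,K,T,.033))
im,d,K,T=cam('wrist'); P=cloud(d,K,T);z=P[...,2]
m=((im.max(2)<70)&(z>.072)&(z<.09)).astype(np.uint8)
n,l,st,c=cv2.connectedComponentsWithStats(m)
for i in range(1,n):
    if st[i,4]>80: print('black',c[i],st[i],plane(K,T,c[i],.08))
E
```

```text
[ 0.4398066  -0.33578918  0.18062712]
{'red': [(array([480., 103.]), array([15.4, 58.5]), 110.8, 180, array([231., 211.]))], 'yellow': [(array([456.8,  -7.9]), array([58.1, 16. ]), 7.3, 168, array([280., 223.]))], 'green': [(array([477.3, 206.1]), array([15.3, 58. ]), 107.6, 168, array([184., 212.]))], 'blue': [(array([855.3,  28.1]), array([124.5, 165.8]), 90.6, 3341, array([268.,  55.])), (array([ 484.4, -113.2]), array([16. , 59.1]), 154.0, 192, array([327., 212.]))]}
{'red': [(array([ 404.9, -105.3]), array([22.3, 97.5]), 152.8, 314, array([320., 247.]))], 'blue': [(array([854.3, 334.3]), array([118.6, 187.8]), 91.5, 517, array([138.,  55.])), (array([789. , 297.3]), array([114.2, 236.1]), 122.4, 400, array([159.,  93.]))], 'orange': [(array([ 480.8, -220.1]), array([52.3, 54.1]), 135.3, 282, array([367., 218.]))]}
```

The gate is shut: there was 17 N at the end stop after about 117 mm of travel. Now a wrist view of the ports from above.

move_arm:
  series:
    - [0.107,0.15,0.05,0,0,0.539]
    - [0.107,0.15,0.05,0,0,0.539]
    - [0.107,0.15,0.05,0,0,0.539]
    - [0.107,0.15,0.05,0,0,0.539]
    - [0.107,0.15,0.05,0,0,0.539]
  claw: 0

```text
clock: 5.05
position: [0.519, -0.2194, 0.2099]
ee_rot: [-1.761, -2.6, 0.0]
force: [-0.6, -0.4, -0.7]
width: 0.498
gripper_force: 0.0
```

move_arm:
  series:
    - [0.107,0.15,0.02,0,0,0.539]
    - [0.107,0.15,0.02,0,0,0.539]
    - [0.107,0.15,0.02,0,0,0.539]
    - [0.107,0.15,0.02,0,0,0.539]
    - [0.107,0.15,0.02,0,0,0.539]

```text
clock: 5.55
position: [0.5985, -0.1087, 0.2244]
ee_rot: [-0.976, -2.984, 0.002]
force: [-0.8, -0.7, 1.2]
width: 0.505
gripper_force: 0.0
```

move_arm:
  series:
    - [0.107,0.15,0.02,0,0,0.539]
    - [0.107,0.15,0.02,0,0,0.539]
    - [0.107,0.15,0.02,0,0,0.539]
    - [0.107,0.15,0.02,0,0,0.539]
    - [0.107,0.15,0.02,0,0,0.539]

```text
clock: 6.05
position: [0.6789, 0.0027, 0.2393]
ee_rot: [-0.111, -3.138, 0.002]
force: [-0.8, -1.2, 0.5]
width: 0.498
gripper_force: 0.0
```

move_arm:
  series:
    - [0,0,0,0,0,0]
    - [0,0,0,0,0,0]

```text
clock: 6.25
position: [0.6787, 0.0019, 0.2402]
ee_rot: [-0.116, -3.139, 0.002]
force: [0.0, 0.3, 0.8]
width: 0.501
gripper_force: 0.0
```

```bash
cat >> m.py <<'E'
def yaw(): 
    s=readout.observe(); y=R.from_rotvec(s['ee_rot']).as_matrix()[:,1]; return np.degrees(np.arctan2(y[1],y[0])),s['position']
def ports(im,P,K,T,h=.062):
    for k,m in masks(im,P[...,2],h-.012,h+.008).items():
        if k=='orange': continue
        n,l,st,c=cv2.connectedComponentsWithStats(cv2.dilate(m,np.ones((9,9))))
        for i in range(1,n):
            v,u=np.nonzero((l==i)&(m>0))
            if len(v)<100: continue
            q=plane(K,T,np.c_[u,v],h)[:,:2].astype(np.float32)*1000
            c0,r=cv2.minEnclosingCircle(q); print('port',k,np.round(c0,1),round(r,1),len(q))
E
python3 - <<'E'
from m import *
print(yaw()); im,d,K,T=cam('wrist'); save('w2',im); P=cloud(d,K,T)
np.savez('w2',im=im,d=d,K=K,T=T)
ports(im,P,K,T)
for k,v in bars(im,P,K,T).items():print('bar',k,v)
for k,v in bars(im,P,K,T,.036).items():print('low',k,v)
E
```

```text
(np.float64(85.77014600228718), array([0.67869579, 0.00189258, 0.24016429]))
port red [503.9 101.6] 26.3 319
port red [ 616.8 -151. ] 47.7 711
port red [ 637.3 -153.4] 46.6 545
port yellow [626.9  60.7] 43.5 466
port yellow [670.9  80.7] 27.6 203
port green [639.2 162.6] 45.8 501
port green [659.2 161.4] 45.6 422
port blue [ 499.9 -105.1] 30.7 372
port blue [626.1 -47.7] 45.1 503
port blue [645.7 -48.8] 45.6 405
port blue [766.8 253.8] 31.0 403
bar blue [(array([ 506.6, -117.2]), array([22. , 19.5]), 65.2, 522, array([124.,   9.])), (array([805.3,   1.8]), array([110. ,  26.9]), 85.8, 1571, array([290., 313.]))]
low red [(array([ 609.2, -117.1]), array([59.9, 12.5]), 29.2, 160, array([172., 130.]))]
low blue [(array([771.7, 266.6]), array([11.5, 85.7]), 90.5, 505, array([499., 241.]))]
low orange [(array([ 492.4, -212.7]), array([38.5, 57.5]), 110.9, 1264, array([65., 24.]))]
```

View pics/w2.png

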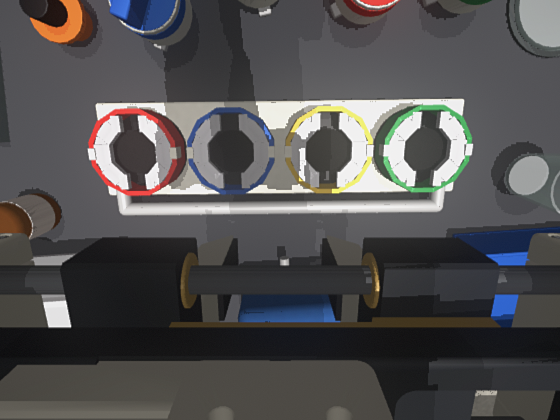

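The wrist view shows all four collars in full: red (135,152), blue (231,152), yellow (329,150) and green (428,148). The ticks split each ring into two arcs, so I'll merge them before fitting.

```bash
cat >> m.py <<'E'
def ports2(im,P,K,T,h=.062):
    out={}
    for k,m in masks(im,P[...,2],h-.005,h+.006).items():
        m=m&(np.abs(P[...,0]-.64)<.07)&(np.abs(P[...,1])<.24)
        v,u=np.nonzero(m)
        if k=='orange' or len(v)<100: continue
        q=plane(K,T,np.c_[u,v],h)[:,:2].astype(np.float32)*1000
        c0=np.median(q,0); q=q[np.linalg.norm(q-q.mean(0),axis=1)<60]
        c0,r=cv2.minEnclosingCircle(q); e=cv2.fitEllipse(cv2.convexHull(q)); print('port',k,np.round(c0,1),round(r,1),np.round(e[0],1),np.round(e[1],1),len(q))
E
python3 - <<'E'
from m import *
for n in ('w2','top'):
    f=np.load(n+'.npz'); im,d,K,T=[f[k] for k in ('im','d','K','T')]; ports2(im,cloud(d,K,T),K,T)
E
```

```text
port red [ 629.1 -152.5] 48.3 [ 629.  -152.7] [93.  95.9] 1170
port yellow [642.4  56.8] 47.3 [641.8  57.9] [89.4 93.4] 663
port green [649.2 162. ] 47.3 [649.1 161.9] [92.6 93.8] 923
port blue [636.2 -48.1] 47.0 [636.  -48.1] [92.5 92.9] 898
port red [ 627.8 -154.9] 47.7 [ 627.6 -154.4] [91.7 94.6] 197
port yellow [641.2  55.3] 46.8 [640.9  55.1] [90.5 92.8] 126
port blue [633.9 -50.3] 47.1 [633.9 -50. ] [91.1 93.6] 180
```

move_arm:
  series:
    - [-0.256,-0.151,-0.053,0,0,-0.363]
    - [-0.256,-0.151,-0.053,0,0,-0.363]
    - [-0.256,-0.151,-0.053,0,0,-0.363]
    - [-0.256,-0.151,-0.053,0,0,-0.363]
    - [-0.256,-0.151,-0.053,0,0,-0.363]

```text
clock: 6.8
position: [0.4829, -0.1116, 0.2]
ee_rot: [-0.705, -3.06, 0.0]
force: [1.4, -1.3, 0.5]
width: 0.503
gripper_force: 0.0
```

move_arm:
  series:
    - [0,0,0,0,0,0]
    - [0,0,0,0,0,0]

```text
clock: 7.0
position: [0.4873, -0.1093, 0.201]
ee_rot: [0.7, 3.062, 0.001]
force: [0.4, -0.5, -0.2]
width: 0.504
gripper_force: 0.0
```

```bash
cat > look.py <<'E'
from m import *
print(yaw()); im,d,K,T=cam('wrist'); P=cloud(d,K,T)
for k,v in bars(im,P,K,T,minA=300).items():print('bar',k,v)
ports2(im,P,K,T)
E
python3 look.py
```

```text
(np.float64(64.24386805864891), array([ 0.48732434, -0.10933864,  0.20101742]))
bar red [(array([479.9, 101.7]), array([20.8, 64.9]), 110.8, 2245, array([522.,  82.]))]
bar yellow [(array([457.5,  -7.1]), array([60.2, 18.4]), 7.8, 1477, array([380., 120.]))]
bar blue [(array([ 485.4, -110.2]), array([15.6, 60.7]), 153.6, 1291, array([277., 203.]))]
port red [ 609.8 -151.1] 40.4 [ 610.  -150.5] [54.9 79.8] 229
port yellow [621.5  67.5] 39.3 [627.6  64.1] [58.9 79.6] 407
port green [624.6 127. ] 18.1 [625.4 127. ] [ 8.6 37.3] 169
```

move_arm:
  series:
    - [-0.0025,-0.0012,-0.06,0,0,-0.01]
    - [-0.0025,-0.0012,-0.11,0,0,-0.01]
    - [-0.0025,-0.0012,-0.15,0,0,-0.01]
    - [-0.0025,-0.0012,-0.165,0,0,-0.01]
    - [-0.0025,-0.0012,-0.165,0,0,-0.01]

```text
clock: 7.55
position: [0.4861, -0.1092, 0.0761]
ee_rot: [-0.71, -3.059, 0.0]
force: [-0.2, -0.3, -0.1]
width: 0.5
gripper_force: 0.0
```

move_arm:
  series:
    - [0,0,0,0,0,0]
    - [0,0,0,0,0,0]
    - [0,0,0,0,0,0]
    - [0,0,0,0,0,0]
    - [0,0,0,0,0,0]
  claw: -1
  squeeze: 45

```text
clock: 8.05
position: [0.4858, -0.1097, 0.077]
ee_rot: [0.711, 3.06, 0.0]
force: [0.1, 0.5, 2.2]
width: 0.171
gripper_force: 45.0
```

move_arm:
  series:
    - [0,0,0.03,0,0,0]
    - [0,0,0.07,0,0,0]
    - [0,0,0.11,0,0,0]
    - [0,0,0.14,0,0,0]
    - [0,0,0.145,0,0,0]

```text
clock: 8.55
position: [0.4868, -0.11, 0.1878]
ee_rot: [0.71, 3.056, 0.001]
force: [-0.5, 0.2, -2.7]
width: 0.175
gripper_force: 45.0
```

move_arm:
  series:
    - [0.04,0.016,0,0,0,0.08]
    - [0.09,0.037,0,0,0,0.17]
    - [0.14,0.058,0,0,0,0.27]
    - [0.18,0.074,0,0,0,0.35]
    - [0.2008,0.0828,0,0,0,0.379]

```text
clock: 9.05
position: [0.6378, -0.0455, 0.1834]
ee_rot: [-0.085, -3.139, -0.001]
force: [-0.5, 0.7, -2.6]
width: 0.171
gripper_force: 45.0
```

move_arm:
  series:
    - [0,0,0,0,0,0]
    - [0,0,0,0,0,0]
    - [0,0,0,0,0,0]

```text
clock: 9.35
position: [0.6348, -0.0484, 0.1847]
ee_rot: [-0.096, -3.138, 0.001]
force: [-0.5, -0.4, -3.4]
width: 0.171
gripper_force: 45.0
```

```bash
python3 - <<'E'
from m import *
print(yaw(),readout.observe()['force']); im,d,K,T=cam('wrist'); save('w3',im); P=cloud(d,K,T)
for k,v in bars(im,P,K,T,.215,minA=100).items():print('bar',k,v)
ports2(im,P,K,T)
E
```

```text
(np.float64(86.48587095615373), array([ 0.6348417 , -0.04844817,  0.18473843])) [-0.45956044 -0.37018123 -3.41135899]
bar blue [(array([615.3, -47.4]), array([15.4, 26.1]), 176.5, 1938, array([280., 236.])), (array([650.8, -49.8]), array([15. , 13.8]), 86.5, 864, array([279., 308.]))]
port red [ 628.7 -152.8] 48.2 [ 628.7 -152.6] [92. 96.] 1270
port yellow [641.7  57.6] 47.5 [641.9  57.2] [91.8 94.4] 997
port green [649.  161.9] 47.5 [649.1 161.8] [92.8 94. ] 1305
port blue [633.7 -47.8] 46.0 [633.9 -47.9] [90.  90.8] 708
```

View pics/w3.png

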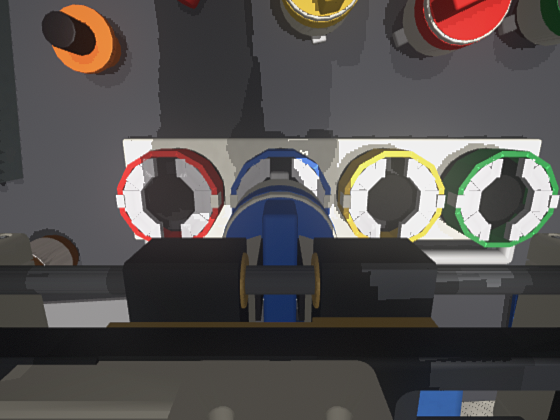

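The wrist view shows the blue bar in the fingers at (280,236), over the blue collar. I'll correct x by about +1 mm and lower until the lugs pass the lip.

move_arm:
  series:
    - [0.0014,0.0007,-0.03,0,0,0]
    - [0.0014,0.0007,-0.055,0,0,0]
    - [0.0014,0.0007,-0.062,0,0,0]
    - [0.0014,0.0007,-0.068,0,0,0]
    - [0.0014,0.0007,-0.073,0,0,0]

```text
clock: 9.9
position: [0.6375, -0.0474, 0.1313]
ee_rot: [0.094, 3.139, 0.0]
force: [-0.2, -0.3, -2.2]
width: 0.171
gripper_force: 45.0
```

move_arm:
  series:
    - [0,0,0,0,0,0]
    - [0,0,0,0,0,0]

```text
clock: 10.1
position: [0.6375, -0.0472, 0.1314]
ee_rot: [0.094, 3.139, 0.0]
force: [0.5, -0.5, -2.6]
width: 0.17
gripper_force: 45.0
```

move_arm:
  series:
    - [0,0,-0.004,0,0,0]
    - [0,0,-0.008,0,0,0]
    - [0,0,-0.012,0,0,0]
    - [0,0,-0.0155,0,0,0]
    - [0,0,-0.0155,0,0,0]

```text
clock: 10.6
position: [0.6377, -0.0473, 0.1195]
ee_rot: [0.094, 3.139, -0.0]
force: [-0.9, -1.0, 6.2]
width: 0.171
gripper_force: 45.0
```

move_arm:
  series:
    - [0,0,0,0,0,-0.05]
    - [0,0,0,0,0,-0.1]
    - [0,0,0,0,0,-0.15]
    - [0,0,0,0,0,-0.2]
    - [0,0,0,0,0,-0.25]

```text
clock: 11.1
position: [0.6378, -0.0473, 0.1199]
ee_rot: [0.506, 3.099, 0.0]
force: [-1.4, -0.8, 7.1]
width: 0.171
gripper_force: 45.0
```

move_arm:
  series:
    - [0,0,0,0,0,-0.12]
    - [0,0,0,0,0,-0.25]
    - [0,0,0,0,0,-0.38]
    - [0,0,0,0,0,-0.51]
    - [0,0,0,0,0,-0.63]

```text
clock: 11.6
position: [0.6375, -0.0471, 0.1197]
ee_rot: [1.487, 2.766, 0.001]
force: [-2.3, 0.2, 6.5]
width: 0.173
gripper_force: 45.0
```

move_arm:
  series:
    - [0,0,0,0,0,-0.12]
    - [0,0,0,0,0,-0.25]
    - [0,0,0,0,0,-0.38]
    - [0,0,0,0,0,-0.51]
    - [0,0,0,0,0,-0.63]

```text
clock: 12.1
position: [0.6369, -0.0471, 0.1195]
ee_rot: [-2.303, -2.136, 0.0]
force: [-3.0, -0.2, 6.2]
width: 0.172
gripper_force: 45.0
```

move_arm:
  series:
    - [0,0,0,0,0,0]
    - [0,0,0,0,0,0]

```text
clock: 12.3
position: [0.637, -0.0472, 0.1195]
ee_rot: [2.298, 2.142, -0.001]
force: [-3.4, -0.4, 7.1]
width: 0.168
gripper_force: 45.0
```

move_arm:
  series:
    - [0,0,0,0,0,0]
    - [0,0,0,0,0,0]
    - [0,0,0,0,0,0]
    - [0,0,0.04,0,0,0]
    - [0,0,0.1,0,0,0]
  claw: 0

```text
clock: 12.8
position: [0.6353, -0.0464, 0.1921]
ee_rot: [-2.295, -2.14, 0.007]
force: [1.2, 0.8, 1.0]
width: 0.494
gripper_force: 0.0
```

move_arm:
  series:
    - [-0.08,0.018,0.02,0,0,0.565]
    - [-0.08,0.018,0.02,0,0,0.565]
    - [-0.08,0.018,0.02,0,0,0.565]
    - [-0.08,0.018,0.02,0,0,0.565]
    - [-0.08,0.018,0.02,0,0,0.565]

```text
clock: 13.3
position: [0.5769, -0.0334, 0.2091]
ee_rot: [-1.57, -2.721, -0.001]
force: [-0.3, -0.5, 0.4]
width: 0.499
gripper_force: 0.0
```

move_arm:
  series:
    - [-0.08,0.018,0,0,0,0.565]
    - [-0.08,0.018,0,0,0,0.565]
    - [-0.08,0.018,0,0,0,0.565]
    - [-0.08,0.018,0,0,0,0.565]
    - [-0.08,0.018,0,0,0,0.565]

```text
clock: 13.8
position: [0.5171, -0.0201, 0.2089]
ee_rot: [-0.715, -3.059, -0.0]
force: [0.0, -0.5, 0.2]
width: 0.501
gripper_force: 0.0
```

move_arm:
  series:
    - [-0.08,0.018,-0.01,0,0,0.565]
    - [-0.08,0.018,-0.01,0,0,0.565]
    - [-0.08,0.018,-0.01,0,0,0.565]
    - [-0.08,0.018,-0.01,0,0,0.565]
    - [-0.08,0.018,-0.01,0,0,0.565]

```text
clock: 14.3
position: [0.4572, -0.0067, 0.2015]
ee_rot: [0.203, -3.135, -0.0]
force: [-0.5, -0.1, -0.3]
width: 0.502
gripper_force: 0.0
```

move_arm:
  series:
    - [0,0,0,0,0,0]
    - [0,0,0,0,0,0]
    - [0,0,0,0,0,0]

```text
clock: 14.6
position: [0.4572, -0.0066, 0.2015]
ee_rot: [0.205, -3.135, 0.0]
force: [0.7, -0.7, 0.7]
width: 0.495
gripper_force: 0.0
```

```bash
python3 look.py; python3 - <<'E'
from m import *
im,d,K,T=cam('top'); P=cloud(d,K,T)
for h in (.104,.149): print({k:v for k,v in bars(im,P,K,T,h).items()})
E
```

```text
(np.float64(97.48728440744537), array([ 0.45723599, -0.00658526,  0.2014883 ]))
bar yellow [(array([448.7,  -6.9]), array([36.4, 12. ]), 7.2, 321, array([280., 198.]))]
bar green [(array([477.7, 197.7]), array([20.4, 42.2]), 107.2, 703, array([509., 254.]))]
port blue [595.7 -31.6] 16.2 [596.1 -33.2] [ 9.5 31.9] 122
{'red': [(array([473.7, 118.7]), array([15. , 24.6]), 110.0, 72, array([223., 214.]))], 'green': [(array([477.5, 205.9]), array([15.1, 58.5]), 107.1, 174, array([184., 212.]))], 'blue': [(array([855.3,  28.1]), array([124.5, 165.8]), 90.6, 3358, array([268.,  55.]))]}
{}
```

```bash
python3 - <<'E'
from m import *
im,d,K,T=cam('wrist'); save('w4',im); P=cloud(d,K,T)
hsv=cv2.cvtColor(im,cv2.COLOR_RGB2HSV)
for p in [(198,280),(210,280),(185,280),(175,280),(220,280),(225,280)]: print(p,hsv[p],P[p][2].round(3))
z=P[...,2]; m=((z>.094)&(z<.115)&(hsv[...,0]>18)&(hsv[...,0]<36)&(hsv[...,1]>90)).astype(np.uint8)
n,l,st,c=cv2.connectedComponentsWithStats(m)
for i in range(1,n):
    if st[i,4]>200:
        v,u=np.nonzero(l==i); print(st[i],cv2.minAreaRect(plane(K,T,np.c_[u,v],.104)[:,:2].astype(np.float32)*1000))
E
```

```text
(198, 280) [ 26 158 248] 0.104
(210, 280) [ 24 159 231] 0.105
(185, 280) [ 23 159 230] 0.105
(175, 280) [ 23 160 230] 0.104
(220, 280) [ 30  93 255] 0.105
(225, 280) [ 30  88 255] 0.105
[ 272  170   19   70 1101] ((456.6939697265625, -5.971952438354492), (60.94232940673828, 15.496313095092773), 8.019683837890625)
```

View pics/w4.png

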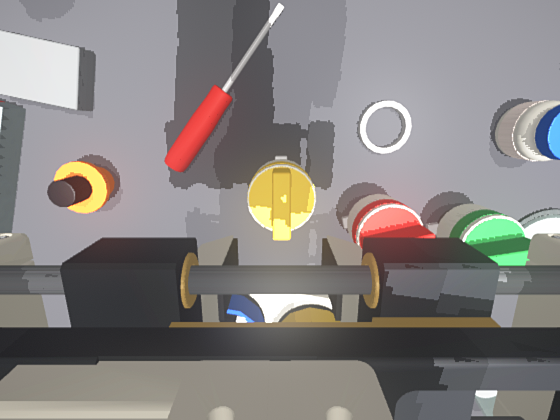

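The wrist view shows the yellow bar at (281,203), centred between the fingers. I'll grasp it and carry it to the yellow port.

move_arm:
  series:
    - [-0.0006,0.0008,-0.06,0,0,0]
    - [-0.0006,0.0008,-0.11,0,0,0]
    - [-0.0006,0.0008,-0.15,0,0,0]
    - [-0.0006,0.0008,-0.166,0,0,0]
    - [-0.0006,0.0008,-0.166,0,0,0]

```text
clock: 15.25
position: [0.4559, -0.0062, 0.0757]
ee_rot: [0.208, -3.132, 0.001]
force: [0.4, 0.9, -0.1]
width: 0.505
gripper_force: 0.0
```

move_arm:
  series:
    - [0,0,0,0,0,0]
    - [0,0,0,0,0,0]
    - [0,0,0,0,0,0]
    - [0,0,0,0,0,0]
    - [0,0,0,0,0,0]
  claw: -1

```text
clock: 15.75
position: [0.4569, -0.0058, 0.0774]
ee_rot: [-0.211, 3.134, 0.0]
force: [0.4, 0.4, 1.7]
width: 0.172
gripper_force: 45.0
```

move_arm:
  series:
    - [0,0,0.03,0,0,0]
    - [0,0,0.07,0,0,0]
    - [0,0,0.11,0,0,0]
    - [0,0,0.14,0,0,0]
    - [0,0,0.145,0,0,0]

```text
clock: 16.25
position: [0.4579, -0.0059, 0.1879]
ee_rot: [-0.21, 3.131, 0.001]
force: [1.7, 0.4, -2.8]
width: 0.167
gripper_force: 45.0
```

move_arm:
  series:
    - [0.05,0.017,0,0,0,-0.04]
    - [0.11,0.037,0,0,0,-0.08]
    - [0.17,0.058,0,0,0,-0.12]
    - [0.22,0.075,0,0,0,-0.16]
    - [0.2481,0.0843,0,0,0,-0.186]

```text
clock: 16.75
position: [0.6447, 0.0591, 0.1833]
ee_rot: [-0.095, -3.139, 0.0]
force: [-0.7, -0.0, -4.1]
width: 0.171
gripper_force: 45.0
```

move_arm:
  series:
    - [0,0,0,0,0,0]
    - [0,0,0,0,0,0]
    - [0,0,0,0,0,0]

```text
clock: 17.05
position: [0.6415, 0.0565, 0.1848]
ee_rot: [-0.096, -3.138, 0.001]
force: [0.5, -0.1, -3.0]
width: 0.172
gripper_force: 45.0
```

```bash
cat > check.py <<'E'
from m import *
import sys
print(yaw(),readout.observe()['force']); im,d,K,T=cam('wrist'); save(sys.argv[1],im); P=cloud(d,K,T); np.savez(sys.argv[1],im=im,d=d,K=K,T=T)
hue['yellow']=[(18,36)]
for k,v in bars(im,P,K,T,readout.observe()['position'][2]+.027,minA=100).items():print('bar',k,v)
ports2(im,P,K,T)
E
python3 check.py w5
```

```text
(np.float64(86.49501423146864), array([0.64151005, 0.05652924, 0.18477142])) [ 0.49774819 -0.1311407  -3.02166516]
bar yellow [(array([622.8,  57.5]), array([15.7, 27.3]), 175.6, 1985, array([279., 236.])), (array([659.3,  55.2]), array([15.7, 14.1]), 86.5, 863, array([279., 308.]))]
port red [ 628.4 -152. ] 49.3 [ 629.1 -151.9] [93.7 98.1] 1389
port yellow [640.1  56.7] 46.4 [640.5  56.6] [90.4 91.9] 787
port green [648.6 162. ] 47.1 [648.7 162.1] [91.4 93. ] 857
port blue [634.6 -47. ] 47.1 [633.6 -46.2] [89.2 93.5] 895
```

move_arm:
  series:
    - [0.0014,0.0007,-0.03,0,0,0]
    - [0.0014,0.0007,-0.055,0,0,0]
    - [0.0014,0.0007,-0.062,0,0,0]
    - [0.0014,0.0007,-0.068,0,0,0]
    - [0.0014,0.0007,-0.073,0,0,0]

```text
clock: 17.6
position: [0.6442, 0.0576, 0.1317]
ee_rot: [0.096, 3.139, 0.0]
force: [0.4, 0.6, -4.3]
width: 0.17
gripper_force: 45.0
```

move_arm:
  series:
    - [0,0,0,0,0,0]
    - [0,0,0,0,0,0]

```text
clock: 17.8
position: [0.6442, 0.0577, 0.1318]
ee_rot: [0.095, 3.139, 0.0]
force: [-0.1, -0.9, -3.2]
width: 0.174
gripper_force: 45.0
```

Yellow is in its slots. Push, turn, release, then head for red.

move_arm:
  series:
    - [0,0,-0.004,0,0,0]
    - [0,0,-0.008,0,0,0]
    - [0,0,-0.012,0,0,0]
    - [0,0,-0.0155,0,0,0]
    - [0,0,-0.0155,0,0,0]

```text
clock: 18.3
position: [0.6443, 0.0577, 0.1198]
ee_rot: [0.095, 3.139, 0.0]
force: [-1.0, -0.7, 5.2]
width: 0.171
gripper_force: 45.0
```

move_arm:
  series:
    - [0,0,0,0,0,-0.05]
    - [0,0,0,0,0,-0.1]
    - [0,0,0,0,0,-0.15]
    - [0,0,0,0,0,-0.2]
    - [0,0,0,0,0,-0.25]

```text
clock: 18.8
position: [0.644, 0.058, 0.12]
ee_rot: [0.507, 3.1, 0.001]
force: [-3.2, -0.3, 6.5]
width: 0.168
gripper_force: 45.0
```

move_arm:
  series:
    - [0,0,0,0,0,-0.12]
    - [0,0,0,0,0,-0.25]
    - [0,0,0,0,0,-0.38]
    - [0,0,0,0,0,-0.51]
    - [0,0,0,0,0,-0.63]

```text
clock: 19.3
position: [0.6436, 0.0578, 0.1198]
ee_rot: [-1.489, -2.766, -0.0]
force: [-4.3, -0.9, 5.8]
width: 0.169
gripper_force: 45.0
```

move_arm:
  series:
    - [0,0,0,0,0,-0.12]
    - [0,0,0,0,0,-0.25]
    - [0,0,0,0,0,-0.38]
    - [0,0,0,0,0,-0.51]
    - [0,0,0,0,0,-0.63]

```text
clock: 19.8
position: [0.6433, 0.0574, 0.1196]
ee_rot: [-2.304, -2.134, 0.002]
force: [-4.3, -0.5, 5.6]
width: 0.168
gripper_force: 45.0
```

move_arm:
  series:
    - [0,0,0,0,0,0]
    - [0,0,0,0,0,0]

```text
clock: 20.0
position: [0.6432, 0.0574, 0.1196]
ee_rot: [-2.299, -2.14, 0.002]
force: [-4.7, -0.7, 5.5]
width: 0.173
gripper_force: 45.0
```

move_arm:
  series:
    - [0,0,0,0,0,0]
    - [0,0,0,0,0,0]
    - [0,0,0,0,0,0]
    - [0,0,0.04,0,0,0]
    - [0,0,0.1,0,0,0]
  claw: 0

```text
clock: 20.5
position: [0.642, 0.0583, 0.1926]
ee_rot: [-2.297, -2.139, 0.007]
force: [0.5, 0.3, -0.2]
width: 0.492
gripper_force: 0.0
```

move_arm:
  series:
    - [-0.215,0.063,0.01,0,0,0.413]
    - [-0.215,0.063,0.01,0,0,0.413]
    - [-0.215,0.063,0.01,0,0,0.413]
    - [-0.215,0.063,0.01,0,0,0.413]
    - [-0.215,0.063,0.01,0,0,0.413]

```text
clock: 21.0
position: [0.4799, 0.1065, 0.2019]
ee_rot: [-1.781, -2.584, -0.001]
force: [0.5, 0.8, -0.1]
width: 0.5
gripper_force: 0.0
```

move_arm:
  series:
    - [0,0,0,0,0,0]
    - [0,0,0,0,0,0]
    - [0,0,0,0,0,0]

```text
clock: 21.3
position: [0.4837, 0.1044, 0.2019]
ee_rot: [1.787, 2.582, -0.001]
force: [1.2, 0.2, -0.0]
width: 0.5
gripper_force: 0.0
```

```bash
python3 look.py; python3 - <<'E'
from m import *
hue['yellow']=[(18,36)]
im,d,K,T=cam('top'); P=cloud(d,K,T)
for h in (.104,.149): print(h,{k:v for k,v in bars(im,P,K,T,h).items()})
print(bars(im,P,K,T,.033).get('orange'))
E
```

```text
(np.float64(20.619198844703735), array([0.48370622, 0.10436852, 0.20189654]))
bar red [(array([480.7, 106.9]), array([15.4, 60.7]), 110.8, 1276, array([276., 202.]))]
bar green [(array([478.5, 208.3]), array([16.7, 59.6]), 107.0, 1623, array([320.,  79.]))]
port green [649.1 161.4] 47.1 [649.1 161.3] [92.9 93. ] 928
0.104 {'blue': [(array([855.1,  27.8]), array([124.2, 166.7]), 91.5, 3348, array([268.,  55.]))]}
0.149 {'yellow': [(array([641.2,  55.2]), array([59.4, 18.1]), 86.5, 190, array([253., 136.]))], 'blue': [(array([636. , -49.4]), array([58.2, 15.6]), 85.5, 184, array([301., 139.]))]}
[(array([ 480.2, -220.7]), array([53.9, 54.1]), 135.3, 284, array([367., 218.]))]
```

move_arm:
  series:
    - [-0.004,0.0033,-0.06,0,0,0]
    - [-0.004,0.0033,-0.11,0,0,0]
    - [-0.004,0.0033,-0.15,0,0,0]
    - [-0.004,0.0033,-0.1665,0,0,0]
    - [-0.004,0.0033,-0.1665,0,0,0]

```text
clock: 21.9
position: [0.4796, 0.1068, 0.0762]
ee_rot: [-1.787, -2.583, 0.003]
force: [-0.7, -1.1, 0.4]
width: 0.501
gripper_force: 0.0
```

move_arm:
  series:
    - [0,0,0,0,0,0]
    - [0,0,0,0,0,0]
    - [0,0,0,0,0,0]
    - [0,0,0,0,0,0]
    - [0,0,0,0,0,0]
  claw: -1

```text
clock: 22.4
position: [0.4798, 0.1077, 0.0775]
ee_rot: [1.786, 2.584, 0.001]
force: [-0.2, 0.0, 3.9]
width: 0.168
gripper_force: 45.0
```

move_arm:
  series:
    - [0,0,0.03,0,0,0]
    - [0,0,0.08,0,0,0]
    - [0,0,0.14,0,0,0]
    - [0,0,0.2,0,0,0]
    - [0,0,0.217,0,0,0]

```text
clock: 22.9
position: [0.4814, 0.1074, 0.2436]
ee_rot: [1.785, 2.582, 0.008]
force: [0.2, -0.2, -4.1]
width: 0.173
gripper_force: 45.0
```

move_arm:
  series:
    - [0.02,-0.034,0,0,0,0.1]
    - [0.04,-0.07,0,0,0,0.22]
    - [0.06,-0.105,0,0,0,0.34]
    - [0.08,-0.14,0,0,0,0.45]
    - [0.0991,-0.173,0,0,0,0.548]

```text
clock: 23.4
position: [0.5537, -0.0232, 0.2386]
ee_rot: [-0.974, -2.985, 0.001]
force: [-0.1, -0.1, -3.3]
width: 0.172
gripper_force: 45.0
```

move_arm:
  series:
    - [0.02,-0.034,0,0,0,0.1]
    - [0.04,-0.07,0,0,0,0.22]
    - [0.06,-0.105,0,0,0,0.34]
    - [0.08,-0.14,0,0,0,0.45]
    - [0.0991,-0.173,0,0,0,0.548]

```text
clock: 23.9
position: [0.6281, -0.1529, 0.2382]
ee_rot: [-0.09, -3.138, -0.001]
force: [0.4, 1.3, -3.1]
width: 0.17
gripper_force: 45.0
```

move_arm:
  series:
    - [0,0,-0.04,0,0,0]
    - [0,0,-0.07,0,0,0]
    - [0,0,-0.0723,0,0,0]
    - [0,0,-0.0723,0,0,0]
    - [0,0,-0.0723,0,0,0]

```text
clock: 24.4
position: [0.6288, -0.152, 0.1865]
ee_rot: [0.097, 3.139, -0.0]
force: [0.2, -0.1, -2.6]
width: 0.167
gripper_force: 45.0
```

```bash
python3 check.py w6
```

```text
(np.float64(86.47781249380917), array([ 0.62878113, -0.15201858,  0.18654924])) [ 0.16779114 -0.0548581  -2.60773172]
bar red [(array([ 610.9, -151.1]), array([15.8, 25.5]), 175.6, 1812, array([279., 238.])), (array([ 646.6, -153.3]), array([16.7, 14.2]), 86.4, 882, array([280., 308.]))]
port red [ 628.6 -153.2] 47.1 [ 627.6 -153.3] [89.9 92.8] 753
port yellow [625.5  54.6] 42.7 [632.5  57.1] [73.2 88.5] 601
port blue [635.3 -48.8] 46.6 [633.8 -49.5] [88.  92.5] 687
```

move_arm:
  series:
    - [0,0,-0.03,0,0,0]
    - [0,0,-0.055,0,0,0]
    - [0,0,-0.062,0,0,0]
    - [0,0,-0.068,0,0,0]
    - [0,0,-0.074,0,0,0]

```text
clock: 24.95
position: [0.629, -0.1523, 0.1312]
ee_rot: [0.097, 3.138, -0.001]
force: [-0.2, -0.6, -3.3]
width: 0.172
gripper_force: 45.0
```

move_arm:
  series:
    - [0,0,0,0,0,0]
    - [0,0,0,0,0,0]

```text
clock: 25.15
position: [0.6287, -0.1521, 0.1308]
ee_rot: [0.097, 3.139, -0.0]
force: [1.0, -1.1, -3.5]
width: 0.172
gripper_force: 45.0
```

move_arm:
  series:
    - [0,0,-0.004,0,0,0]
    - [0,0,-0.008,0,0,0]
    - [0,0,-0.012,0,0,0]
    - [0,0,-0.015,0,0,0]
    - [0,0,-0.015,0,0,0]

```text
clock: 25.65
position: [0.6289, -0.1523, 0.1196]
ee_rot: [0.097, 3.139, -0.0]
force: [-1.1, -0.3, 5.4]
width: 0.172
gripper_force: 45.0
```

move_arm:
  series:
    - [0,0,0,0,0,-0.05]
    - [0,0,0,0,0,-0.1]
    - [0,0,0,0,0,-0.15]
    - [0,0,0,0,0,-0.2]
    - [0,0,0,0,0,-0.25]

```text
clock: 26.15
position: [0.6291, -0.1522, 0.1196]
ee_rot: [0.509, 3.098, 0.0]
force: [-0.8, 0.7, 5.1]
width: 0.171
gripper_force: 45.0
```

move_arm:
  series:
    - [0,0,0,0,0,-0.12]
    - [0,0,0,0,0,-0.25]
    - [0,0,0,0,0,-0.38]
    - [0,0,0,0,0,-0.51]
    - [0,0,0,0,0,-0.63]

```text
clock: 26.65
position: [0.6292, -0.152, 0.1196]
ee_rot: [1.489, 2.764, 0.001]
force: [0.1, -0.2, 5.6]
width: 0.172
gripper_force: 45.0
```

move_arm:
  series:
    - [0,0,0,0,0,-0.12]
    - [0,0,0,0,0,-0.25]
    - [0,0,0,0,0,-0.38]
    - [0,0,0,0,0,-0.51]
    - [0,0,0,0,0,-0.63]

```text
clock: 27.15
position: [0.6292, -0.1523, 0.1197]
ee_rot: [2.304, 2.133, 0.002]
force: [-0.7, -0.7, 5.1]
width: 0.172
gripper_force: 45.0
```

move_arm:
  series:
    - [0,0,0,0,0,0]
    - [0,0,0,0,0,0]

```text
clock: 27.35
position: [0.6292, -0.1522, 0.1196]
ee_rot: [2.299, 2.138, 0.001]
force: [0.2, -1.2, 4.6]
width: 0.173
gripper_force: 45.0
```

move_arm:
  series:
    - [0,0,0,0,0,0]
    - [0,0,0,0,0,0]
    - [0,0,0,0,0,0]
    - [0,0,0.05,0,0,0]
    - [0,0,0.11,0,0,0]
  claw: 0

```text
clock: 27.85
position: [0.6268, -0.1511, 0.2001]
ee_rot: [-2.297, -2.137, 0.005]
force: [1.2, -0.1, 0.5]
width: 0.489
gripper_force: 0.0
```

move_arm:
  series:
    - [-0.1,0.24,0.04,0,0,0.175]
    - [-0.1,0.24,0.04,0,0,0.175]
    - [-0.1,0.24,0.04,0,0,0.175]
    - [-0.1,0.24,0.04,0,0,0.175]
    - [-0.1,0.24,0.04,0,0,0.175]

```text
clock: 28.35
position: [0.5515, 0.0368, 0.2307]
ee_rot: [-2.078, -2.35, -0.002]
force: [0.9, 0.8, -0.3]
width: 0.503
gripper_force: 0.0
```

move_arm:
  series:
    - [-0.1,0.24,-0.035,0,0,0.175]
    - [-0.1,0.24,-0.035,0,0,0.175]
    - [-0.1,0.24,-0.035,0,0,0.175]
    - [-0.1,0.24,-0.035,0,0,0.175]
    - [-0.1,0.24,-0.035,0,0,0.175]

```text
clock: 28.85
position: [0.4747, 0.2148, 0.2032]
ee_rot: [-1.857, -2.53, 0.003]
force: [-0.1, 0.7, 0.6]
width: 0.502
gripper_force: 0.0
```

move_arm:
  series:
    - [0,0,0,0,0,0]
    - [0,0,0,0,0,0]
    - [0,0,0,0,0,0]

```text
clock: 29.15
position: [0.4791, 0.2062, 0.2054]
ee_rot: [1.875, 2.52, 0.0]
force: [-0.1, -0.5, -0.4]
width: 0.497
gripper_force: 0.0
```

```bash
python3 look.py; python3 - <<'E'
from m import *
hue['yellow']=[(18,36)]
im,d,K,T=cam('top'); P=cloud(d,K,T)
for h in (.149,): print(h,{k:v for k,v in bars(im,P,K,T,h).items()})
print(bars(im,P,K,T,.033).get('orange'))
E
```

```text
(np.float64(16.686167007087857), array([0.47905297, 0.20620212, 0.205403  ]))
bar green [(array([478.2, 209.8]), array([15. , 59.7]), 107.0, 1203, array([279., 200.]))]
0.149 {'red': [(array([ 626.6, -155.6]), array([59.6, 19.9]), 86.0, 229, array([350., 145.]))], 'yellow': [(array([642.5,  55.1]), array([59.4, 15.4]), 86.5, 174, array([253., 135.]))], 'blue': [(array([636.1, -49.4]), array([58.2, 15.3]), 85.5, 182, array([301., 139.]))]}
[(array([ 480.2, -220.7]), array([53.9, 54.1]), 135.3, 282, array([367., 219.]))]
```

move_arm:
  series:
    - [-0.0011,0.0048,-0.06,0,0,0]
    - [-0.0011,0.0048,-0.11,0,0,0]
    - [-0.0011,0.0048,-0.15,0,0,0]
    - [-0.0011,0.0048,-0.171,0,0,0]
    - [-0.0011,0.0048,-0.171,0,0,0]

```text
clock: 29.75
position: [0.4776, 0.2106, 0.0761]
ee_rot: [-1.874, -2.521, 0.002]
force: [-0.1, -0.4, -0.2]
width: 0.5
gripper_force: 0.0
```

move_arm:
  series:
    - [0,0,0,0,0,0]
    - [0,0,0,0,0,0]
    - [0,0,0,0,0,0]
    - [0,0,0,0,0,0]
    - [0,0,0,0,0,0]
  claw: -1

```text
clock: 30.25
position: [0.4775, 0.2118, 0.0772]
ee_rot: [-1.871, -2.523, -0.001]
force: [-0.9, -0.3, 2.6]
width: 0.169
gripper_force: 45.0
```

move_arm:
  series:
    - [0,0,0.03,0,0,0]
    - [0,0,0.07,0,0,0]
    - [0,0,0.11,0,0,0]
    - [0,0,0.14,0,0,0]
    - [0,0,0.145,0,0,0]

```text
clock: 30.75
position: [0.4786, 0.2119, 0.1877]
ee_rot: [1.871, 2.522, 0.005]
force: [0.5, -0.1, -2.9]
width: 0.168
gripper_force: 45.0
```

move_arm:
  series:
    - [0.02,-0.006,0,0,0,0.11]
    - [0.045,-0.012,0,0,0,0.23]
    - [0.07,-0.019,0,0,0,0.35]
    - [0.095,-0.026,0,0,0,0.47]
    - [0.1145,-0.0317,0,0,0,0.58]

```text
clock: 31.25
position: [0.5636, 0.1874, 0.1842]
ee_rot: [-1.024, -2.969, 0.001]
force: [-0.6, -0.8, -2.6]
width: 0.17
gripper_force: 45.0
```

move_arm:
  series:
    - [0.02,-0.006,0,0,0,0.11]
    - [0.045,-0.012,0,0,0,0.23]
    - [0.07,-0.019,0,0,0,0.35]
    - [0.095,-0.026,0,0,0,0.47]
    - [0.1145,-0.0317,0,0,0,0.58]

```text
clock: 31.75
position: [0.6494, 0.1636, 0.1838]
ee_rot: [-0.089, -3.138, 0.0]
force: [-0.6, -0.6, -2.9]
width: 0.172
gripper_force: 45.0
```

move_arm:
  series:
    - [0,0,0,0,0,0]
    - [0,0,0,0,0,0]
    - [0,0,0,0,0,0]

```text
clock: 32.05
position: [0.6481, 0.1646, 0.1848]
ee_rot: [-0.1, -3.138, -0.0]
force: [-0.9, 0.1, -2.7]
width: 0.172
gripper_force: 45.0
```

```bash
python3 check.py w7
```

```text
(np.float64(86.36524440212649), array([0.64806563, 0.16461123, 0.18477467])) [-0.89627698  0.14222859 -2.69032685]
bar green [(array([633.3, 165.5]), array([15.3, 19.5]), 175.5, 1226, array([280., 246.])), (array([666. , 163.2]), array([16.7, 14.1]), 86.3, 876, array([280., 308.]))]
port yellow [640.8  58.1] 47.2 [640.1  58.5] [89.5 93.5] 923
port blue [630.1 -46.7] 44.9 [632.1 -48.9] [85.6 93.2] 631
```

View pics/w7.png

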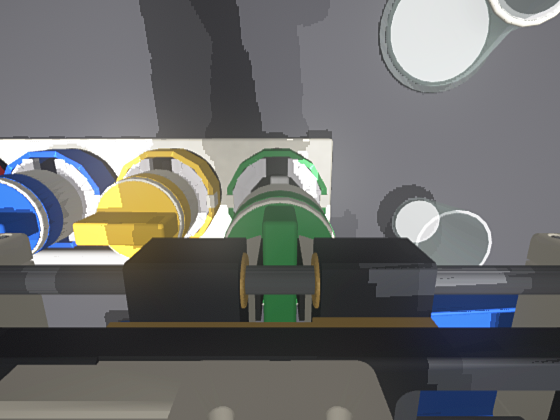

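The green bar is gripped at (280,246), and its near end looks lower in the picture than the other bars did. I'll compare depth profiles between the pictures.

```bash
python3 - <<'E'
from m import *
for n in ('w5','w6','w7'):
    f=np.load(n+'.npz'); im,d,K,T=[f[k] for k in ('im','d','K','T')]; P=cloud(d,K,T)
    print(n,[(r,P[r,280,0].round(4).item(),P[r,280,2].round(3).item(),im[r,280].tolist()) for r in range(188,228,3)])
    # near arc of collar
    hue['yellow']=[(18,36)]
    m=masks(im,P[...,2],.056,.07)[{'w5':'yellow','w6':'red','w7':'green'}[n]]; v,u=np.nonzero(m)
    k=(v<185)&(abs(u-280)<60); q=plane(K,T,np.c_[u,v],.062)[k]*1000
    print(q[:,0].min().round(1), 'min row',v[k].min(),u[k][v[k]==v[k].min()], q[:,1].min().round(1),q[:,1].max().round(1))
E
```

```text
w5 [(188, 0.6089, 0.172, [93, 80, 45]), (191, 0.6097, 0.176, [119, 105, 66]), (194, 0.6099, 0.183, [117, 114, 106]), (197, 0.6115, 0.183, [132, 113, 64]), (200, 0.6122, 0.187, [98, 82, 45]), (203, 0.6124, 0.192, [94, 80, 42]), (206, 0.6123, 0.199, [94, 80, 42]), (209, 0.6123, 0.204, [93, 79, 40]), (212, 0.6128, 0.208, [94, 79, 41]), (215, 0.6129, 0.212, [114, 95, 44]), (218, 0.6141, 0.213, [129, 108, 48]), (221, 0.6156, 0.212, [132, 110, 49]), (224, 0.6168, 0.213, [130, 109, 47]), (227, 0.6182, 0.213, [131, 110, 48])]
595.4 min row 150 [267 268 269 271 272 273 274 275 276 277 278 279 280 281 282 283 284 285
 286 287 288 289 290 291 292 293] 14.3 100.8
w6 [(188, 0.5994, 0.158, [135, 117, 112]), (191, 0.5987, 0.17, [129, 72, 70]), (194, 0.5988, 0.177, [150, 72, 70]), (197, 0.5993, 0.182, [132, 128, 122]), (200, 0.6008, 0.183, [187, 184, 174]), (203, 0.6021, 0.184, [166, 72, 70]), (206, 0.602, 0.191, [126, 65, 63]), (209, 0.6024, 0.195, [126, 64, 63]), (212, 0.602, 0.202, [126, 63, 62]), (215, 0.6021, 0.207, [124, 61, 59]), (218, 0.602, 0.212, [126, 60, 58]), (221, 0.603, 0.214, [159, 63, 60]), (224, 0.6045, 0.213, [172, 66, 62]), (227, 0.6055, 0.214, [170, 63, 60])]
582.3 min row 149 [266 267 268 269 270 271 272 273 274 276 278 279 280 282 283 284 285 287
 288 289 290 291] -196.3 -108.5
w7 [(188, 0.6196, 0.151, [128, 126, 120]), (191, 0.6188, 0.164, [70, 96, 73]), (194, 0.6187, 0.172, [70, 96, 74]), (197, 0.6196, 0.176, [107, 124, 105]), (200, 0.6198, 0.183, [153, 151, 142]), (203, 0.6212, 0.183, [92, 124, 94]), (206, 0.6218, 0.188, [67, 95, 71]), (209, 0.6222, 0.192, [64, 91, 67]), (212, 0.6223, 0.197, [64, 92, 68]), (215, 0.6221, 0.203, [63, 91, 66]), (218, 0.622, 0.208, [61, 91, 66]), (221, 0.6226, 0.211, [62, 99, 67]), (224, 0.6236, 0.212, [65, 114, 73]), (227, 0.6249, 0.212, [67, 119, 76])]
612.1 min row 159 [303 304] 184.2 205.3
```

move_arm:
  series:
    - [0,-0.0031,-0.02,0,0,0]
    - [0,-0.0031,-0.042,0,0,0]
    - [0,-0.0031,-0.045,0,0,0]
    - [0,-0.0031,-0.045,0,0,0]
    - [0,-0.0031,-0.045,0,0,0]

```text
clock: 32.6
position: [0.6494, 0.1618, 0.1522]
ee_rot: [0.097, 3.14, 0.0]
force: [-0.0, 0.5, -2.2]
width: 0.172
gripper_force: 45.0
```

```bash
python3 - <<'E'
from m import *
print(yaw()); im,d,K,T=cam('wrist'); P=cloud(d,K,T); z=P[...,2]
zt=readout.observe()['position'][2]
m=(abs(P[...,1]-.1623)<.004)&(z>zt+.005)&(z<zt+.02); print(np.median(P[m][:,0]),m.sum())
E
```

```text
(np.float64(86.45591241332691), array([0.6493968 , 0.16181675, 0.15224893]))
0.623270149137224 139
```

move_arm:
  series:
    - [-0.0006,0.0004,-0.008,0,0,0]
    - [-0.0006,0.0004,-0.016,0,0,0]
    - [-0.0006,0.0004,-0.022,0,0,0]
    - [-0.0006,0.0004,-0.028,0,0,0]
    - [-0.0006,0.0004,-0.028,0,0,0]

```text
clock: 33.15
position: [0.648, 0.1621, 0.1298]
ee_rot: [-0.097, -3.138, 0.001]
force: [-1.0, 0.8, -2.8]
width: 0.172
gripper_force: 45.0
```

move_arm:
  series:
    - [0,0,0,0,0,0]
    - [0,0,0,0,0,0]

```text
clock: 33.35
position: [0.6483, 0.162, 0.1307]
ee_rot: [-0.097, -3.139, 0.0]
force: [-1.9, -0.3, -4.7]
width: 0.173
gripper_force: 45.0
```

move_arm:
  series:
    - [0,0,-0.004,0,0,0]
    - [0,0,-0.008,0,0,0]
    - [0,0,-0.012,0,0,0]
    - [0,0,-0.015,0,0,0]
    - [0,0,-0.015,0,0,0]

```text
clock: 33.85
position: [0.6485, 0.162, 0.1202]
ee_rot: [-0.097, -3.14, -0.001]
force: [-6.0, -0.4, 5.6]
width: 0.174
gripper_force: 45.0
```

move_arm:
  series:
    - [0,0,0,0,0,-0.05]
    - [0,0,0,0,0,-0.1]
    - [0,0,0,0,0,-0.15]
    - [0,0,0,0,0,-0.2]
    - [0,0,0,0,0,-0.25]

```text
clock: 34.35
position: [0.6485, 0.1628, 0.1204]
ee_rot: [-0.508, -3.1, -0.002]
force: [-6.4, 0.9, 5.6]
width: 0.17
gripper_force: 45.0
```

move_arm:
  series:
    - [0,0,0,0,0,-0.12]
    - [0,0,0,0,0,-0.25]
    - [0,0,0,0,0,-0.38]
    - [0,0,0,0,0,-0.51]
    - [0,0,0,0,0,-0.63]

```text
clock: 34.85
position: [0.6494, 0.1637, 0.1207]
ee_rot: [1.488, 2.766, 0.005]
force: [-4.1, 2.0, 5.6]
width: 0.17
gripper_force: 45.0
```

move_arm:
  series:
    - [0,0,0,0,0,-0.12]
    - [0,0,0,0,0,-0.25]
    - [0,0,0,0,0,-0.38]
    - [0,0,0,0,0,-0.51]
    - [0,0,0,0,0,-0.63]

```text
clock: 35.35
position: [0.6504, 0.1636, 0.1211]
ee_rot: [2.303, 2.135, 0.006]
force: [-5.4, 2.8, 7.7]
width: 0.17
gripper_force: 45.1
```

move_arm:
  series:
    - [0,0,0,0,0,0]
    - [0,0,0,0,0,0]

```text
clock: 35.55
position: [0.6499, 0.1634, 0.1208]
ee_rot: [2.298, 2.141, 0.004]
force: [-2.9, 3.1, 5.5]
width: 0.168
gripper_force: 45.0
```

move_arm:
  series:
    - [0,0,0,0,0,0]
    - [0,0,0,0,0,0]
    - [0,0,0,0,0,0]
    - [0,0,0.05,0,0,0]
    - [0,0,0.11,0,0,0]
  claw: 0

```text
clock: 36.05
position: [0.6475, 0.1619, 0.2011]
ee_rot: [-2.3, -2.138, 0.006]
force: [1.4, -0.4, 0.3]
width: 0.492
gripper_force: 0.0
```

move_arm:
  series:
    - [-0.075,-0.17,0.02,0,0,0]
    - [-0.075,-0.17,0.02,0,0,0]
    - [-0.075,-0.17,0.02,0,0,0]
    - [-0.075,-0.17,0.02,0,0,0]

```text
clock: 36.45
position: [0.5904, 0.0275, 0.2187]
ee_rot: [2.309, 2.128, 0.0]
force: [1.0, -0.2, 0.0]
width: 0.502
gripper_force: 0.0
```

move_arm:
  series:
    - [-0.075,-0.17,0,0,0,0]
    - [-0.075,-0.17,0,0,0,0]
    - [-0.075,-0.17,0,0,0,0]
    - [-0.075,-0.17,0,0,0,0]

```text
clock: 36.85
position: [0.5336, -0.0988, 0.2179]
ee_rot: [2.309, 2.129, -0.0]
force: [1.0, 0.5, 0.5]
width: 0.499
gripper_force: 0.0
```

move_arm:
  series:
    - [-0.075,-0.17,-0.02,0,0,0]
    - [-0.075,-0.17,-0.02,0,0,0]
    - [-0.075,-0.17,-0.02,0,0,0]
    - [-0.075,-0.17,-0.02,0,0,0]
    - [-0.075,-0.17,-0.02,0,0,0]

```text
clock: 37.35
position: [0.4799, -0.221, 0.2021]
ee_rot: [-2.303, -2.137, -0.0]
force: [-0.5, 0.8, -0.4]
width: 0.505
gripper_force: 0.0
```

move_arm:
  series:
    - [0,0,0,0,0,0]
    - [0,0,0,0,0,0]

```text
clock: 37.55
position: [0.4809, -0.2191, 0.2019]
ee_rot: [-2.297, -2.143, 0.0]
force: [0.0, -0.4, -0.1]
width: 0.501
gripper_force: 0.0
```

```bash
cat > st.py <<'E'
from m import *
import sys
hue['yellow']=[(18,36)]
im,d,K,T=cam('top'); save('t'+sys.argv[1],im); P=cloud(d,K,T)
print(bars(im,P,K,T,.149))
v,u=np.mgrid[:420,:560]
m=(P[...,2]>.14)&(P[...,2]<.17)&(abs(P[...,0]-.64)<.05)&(abs(P[...,1])<.22); print('tops',[(k,np.median(P[m&(abs(P[...,1]-y)<.03)][:,2])) for k,y in dict(g=.16,y=.055,b=-.05,r=-.155).items()])
print('orange',bars(im,P,K,T,.036).get('orange'))
print(yaw()); im,d,K,T=cam('wrist'); P=cloud(d,K,T); z=P[...,2]
print('orange',bars(im,P,K,T,.036,minA=200).get('orange'))
for h,lab in ((.066,'knob'),(.08,'handle')):
    m=((im.max(2)<75)&(z>h-.007)&(z<h+.007)).astype(np.uint8)
    n,l,s,c=cv2.connectedComponentsWithStats(m)
    for i in range(1,n):
        if s[i,4]>120: print(lab,c[i],s[i],plane(K,T,c[i],h).round(4))
save('w'+sys.argv[1],im)
E
python3 st.py 8
```

```text
{'red': [(array([ 626.9, -155.6]), array([59.6, 19.3]), 86.0, 227, array([350., 145.]))], 'yellow': [(array([642.5,  55.1]), array([59.4, 15.4]), 86.5, 173, array([253., 135.]))], 'green': [(array([649.2, 158.6]), array([58.1, 15.2]), 86.0, 174, array([206., 131.]))], 'blue': [(array([636.1, -49.4]), array([58.2, 15.3]), 85.5, 182, array([301., 139.]))]}
tops [('g', np.float64(0.14996113369246844)), ('y', np.float64(0.14977064826830377)), ('b', np.float64(0.15021793596750344)), ('r', np.float64(0.15047545578379323))]
orange None
(np.float64(-3.9966249513111523), array([ 0.48082898, -0.21914729,  0.20197415]))
orange [(array([ 484.2, -224.6]), array([52. , 41.1]), 24.9, 576, array([282., 199.]))]
handle [249.76963351 309.89005236] [239 298  24  24 382] [[ 0.4434 -0.3325  0.08  ]]
```

View pics/t8.png

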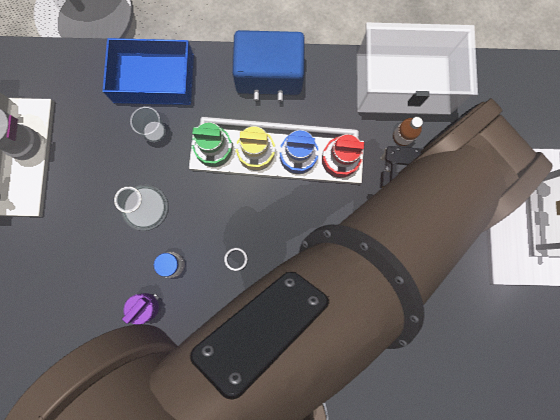

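All four cartridges are locked: bar tops are about 150 mm up and the bars line up with the ticks. Now to locate the stopper precisely.

```bash
cat > sp.py <<'E'
from m import *
print(yaw()); im,d,K,T=cam('wrist'); P=cloud(d,K,T); z=P[...,2]
hue['orange']=[(5,24)]
m=masks(im,z,.026,.045)['orange']; v,u=np.nonzero(m); k=abs(P[v,u,0]-.48)<.08; q=plane(K,T,np.c_[u,v],.036)[k][:,:2].astype(np.float32)*1000
print('flange',cv2.minEnclosingCircle(q),len(q))
hs=cv2.cvtColor(im,cv2.COLOR_RGB2HSV)
m=(abs(z-.066)<.006)&(np.hypot(P[...,0]-.482,P[...,1]+.22)<.04); q=P[m][:,:2].astype(np.float32)*1000
print('knob',cv2.minEnclosingCircle(q),q.mean(0),len(q))
E
python3 sp.py
```

```text
(np.float64(-4.012257783722812), array([ 0.48068821, -0.21932197,  0.2020137 ]))
flange ((482.39202880859375, -216.97801208496094), 28.099992752075195) 1401
knob ((482.58880615234375, -217.38768005371094), 13.88996410369873) [ 482.7107  -216.62546] 624
```

move_arm:
  series:
    - [0.0024,0.0027,-0.06,0,0,0]
    - [0.0024,0.0027,-0.12,0,0,0]
    - [0.0024,0.0027,-0.18,0,0,0]
    - [0.0024,0.0027,-0.21,0,0,0]
    - [0.0024,0.0027,-0.216,0,0,0]

```text
clock: 38.2
position: [0.4804, -0.2173, 0.0378]
ee_rot: [-2.297, -2.138, 0.003]
force: [-0.5, 1.4, -0.9]
width: 0.496
gripper_force: 0.0
```

move_arm:
  series:
    - [0,0,0,0,0,0]
    - [0,0,0,0,0,0]
    - [0,0,0,0,0,0]
    - [0,0,0,0,0,0]
    - [0,0,0,0,0,0]
  claw: -1
  squeeze: 20

```text
clock: 38.7
position: [0.4827, -0.2189, 0.0413]
ee_rot: [2.299, 2.139, 0.002]
force: [-1.5, 0.1, 7.7]
width: 0.303
gripper_force: 19.9
```

move_arm:
  series:
    - [0,0,0.03,0,0,0]
    - [0,0,0.08,0,0,0]
    - [0,0,0.14,0,0,0]
    - [0,0,0.2,0,0,0]
    - [0,0,0.253,0,0,0]

```text
clock: 39.2
position: [0.4816, -0.2187, 0.2324]
ee_rot: [2.3, 2.139, 0.001]
force: [0.3, -0.7, -0.3]
width: 0.3
gripper_force: 19.9
```

move_arm:
  series:
    - [0.002,0.06,0,0,0,0]
    - [0.004,0.125,0,0,0,0]
    - [0.006,0.19,0,0,0,0]
    - [0.008,0.255,0,0,0,0]
    - [0.0107,0.32,0,0,0,0]

```text
clock: 39.7
position: [0.4894, 0.0236, 0.2303]
ee_rot: [-2.3, -2.139, -0.002]
force: [0.1, 0.9, 0.4]
width: 0.3
gripper_force: 19.9
```

move_arm:
  series:
    - [0.002,0.06,0,0,0,0]
    - [0.004,0.125,0,0,0,0]
    - [0.006,0.19,0,0,0,0]
    - [0.008,0.255,0,0,0,0]
    - [0.0107,0.32,0,0,0,0]

```text
clock: 40.2
position: [0.4973, 0.2638, 0.2303]
ee_rot: [-2.299, -2.14, -0.001]
force: [0.8, 0.3, -0.5]
width: 0.302
gripper_force: 19.9
```

move_arm:
  series:
    - [0,0,0,0,0,0]
    - [0,0,0,0,0,0]
    - [0,0,0,0,0,0]

```text
clock: 40.5
position: [0.4979, 0.2601, 0.2302]
ee_rot: [2.302, 2.138, -0.0]
force: [-0.0, -0.5, -1.3]
width: 0.298
gripper_force: 19.9
```

```bash
python3 - <<'E'
from m import *
print(yaw()); im,d,K,T=cam('wrist'); save('w9',im); P=cloud(d,K,T); z=P[...,2]
for lo,hi in ((.12,.13),(.117,.133)):
    m=(z>lo)&(z<hi)&(np.hypot(P[...,0]-.5,P[...,1]-.33)<.05); v,u=np.nonzero(m)
    q=plane(K,T,np.c_[u,v],.125)[:,:2].astype(np.float32)*1000
    print('rim',cv2.minEnclosingCircle(q),q.mean(0),cv2.fitEllipse(cv2.convexHull(q)),len(q))
E
```

```text
(np.float64(-4.231471410646756), array([0.49786388, 0.26014863, 0.23017875]))
rim ((500.7718200683594, 330.2002258300781), 29.360984802246094) [500.72137 331.10648] ((500.7760925292969, 330.0904235839844), (58.10813522338867, 58.29806900024414), 39.75838088989258) 1681
rim ((500.7718200683594, 330.2002258300781), 29.360984802246094) [500.63748 331.16342] ((500.7760925292969, 330.0904235839844), (58.10813522338867, 58.29806900024414), 39.75838088989258) 1733
```

View pics/w9.png

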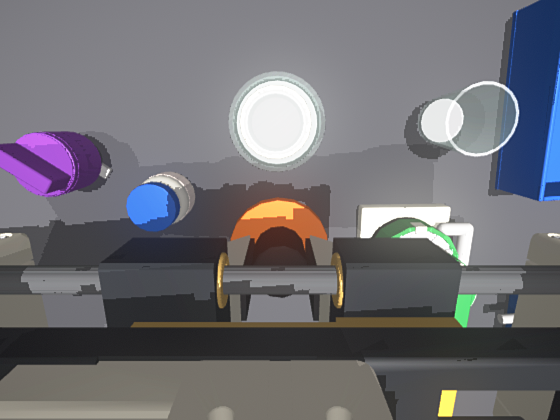

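move_arm:
  series:
    - [0.0039,0.05,0,0,0,0]
    - [0.0039,0.0911,0,0,0,0]
    - [0.0039,0.0911,0,0,0,0]
    - [0.0039,0.0911,-0.03,0,0,0]
    - [0.0039,0.0911,-0.06,0,0,0]

```text
clock: 41.05
position: [0.5016, 0.3284, 0.1852]
ee_rot: [2.302, 2.137, 0.003]
force: [-0.4, 0.1, -1.4]
width: 0.303
gripper_force: 19.9
```

move_arm:
  series:
    - [0,0,0,0,0,0]
    - [0,0,0,0,0,0]

```text
clock: 41.25
position: [0.5011, 0.3286, 0.1856]
ee_rot: [2.302, 2.137, -0.0]
force: [0.7, -0.1, -0.3]
width: 0.302
gripper_force: 19.9
```

```bash
python3 - <<'E'
from m import *
hue['orange']=[(5,24)]
print(yaw()); im,d,K,T=cam('wrist'); P=cloud(d,K,T); z=P[...,2]; zt=readout.observe()['position'][2]-.041
m=masks(im,z,zt+.026,zt+.045)['orange']; v,u=np.nonzero(m); q=plane(K,T,np.c_[u,v],zt+.036)[:,:2].astype(np.float32)*1000
print('flange',q[:,0].min(),q[:,0].max(),q[:,1].max(),cv2.minEnclosingCircle(q),len(q))
m=(z>.117)&(z<.133)&(np.hypot(P[...,0]-.5,P[...,1]-.33)<.05); v,u=np.nonzero(m)
q=plane(K,T,np.c_[u,v],.125)[:,:2].astype(np.float32)*1000
print('rim',q[:,1].max(),q[:,0].min(),q[:,0].max())
E
```

```text
(np.float64(-4.254865404502113), array([0.50114156, 0.3285654 , 0.18561364]))
flange 475.76895 529.0193 358.17517 ((502.3882751464844, 335.52203369140625), 26.636035919189453) 1836
rim 359.78088 471.97256 529.658
```

move_arm:
  series:
    - [-0.001,0,-0.02,0,0,0]
    - [-0.001,0,-0.035,0,0,0]
    - [-0.001,0,-0.045,0,0,0]
    - [-0.001,0,-0.053,0,0,0]
    - [-0.001,0,-0.058,0,0,0]

```text
clock: 41.8
position: [0.4999, 0.3297, 0.1406]
ee_rot: [2.3, 2.14, -0.001]
force: [-0.4, -0.0, 0.1]
width: 0.3
gripper_force: 19.9
```

move_arm:
  series:
    - [0,0,-0.004,0,0,0]
    - [0,0,-0.007,0,0,0]
    - [0,0,-0.008,0,0,0]
    - [0,0,-0.008,0,0,0]

```text
clock: 42.2
position: [0.4999, 0.33, 0.1373]
ee_rot: [-2.299, -2.139, -0.001]
force: [-9.1, -2.5, 21.2]
width: 0.302
gripper_force: 20.0
```

The stopper has reached the rim. I'll release it, rise, and check everything before opening the gate.

move_arm:
  series:
    - [0,0,0.003,0,0,0]
    - [0,0,0.003,0,0,0]
    - [0,0,0.003,0,0,0]
    - [0,0,0.04,0,0,0]
    - [0,0,0.1,0,0,0]
  claw: 0

```text
clock: 42.7
position: [0.4984, 0.3295, 0.2088]
ee_rot: [-2.3, -2.14, 0.008]
force: [0.6, 1.5, 1.6]
width: 0.498
gripper_force: 0.0
```

move_arm:
  series:
    - [0,-0.06,0.02,0,0,0]
    - [0,-0.11,0.03,0,0,0]
    - [0,-0.11,0.03,0,0,0]
    - [0,-0.11,0.03,0,0,0]

```text
clock: 43.1
position: [0.5002, 0.2469, 0.2331]
ee_rot: [-2.302, -2.137, -0.001]
force: [-0.5, 0.3, -0.0]
width: 0.503
gripper_force: 0.0
```

```bash
cat > fin.py <<'E'
from m import *
hue['yellow']=[(18,36)]; hue['orange']=[(5,24)]
im,d,K,T=cam('wrist'); save('w10',im); P=cloud(d,K,T); z=P[...,2]
m=masks(im,z,.125,.145)['orange']; v,u=np.nonzero(m); q=plane(K,T,np.c_[u,v],.133)[:,:2].astype(np.float32)*1000
print('flange',cv2.minEnclosingCircle(q),len(q),'z',np.median(z[m>0]))
m=(abs(z-.163)<.008)&(np.hypot(P[...,0]-.5,P[...,1]-.33)<.03); print('knob',P[m].mean(0),np.percentile(z[m],[5,95]),m.sum(), cv2.minEnclosingCircle(P[m][:,:2].astype(np.float32)*1000))
im,d,K,T=cam('top'); save('t10',im); P=cloud(d,K,T); print(bars(im,P,K,T,.149))
z=P[...,2]
m=(abs(z-.163)<.008)&(np.hypot(P[...,0]-.5,P[...,1]-.33)<.03); print('knob top',P[m].mean(0),m.sum())
E
python3 fin.py
```

```text
flange ((499.8201904296875, 336.6210021972656), 23.796127319335938) 180 z 0.13375467862322918
knob [0.5012767  0.33099792 0.1637216 ] [0.16245858 0.16498186] 1255 ((501.2861022949219, 331.08984375), 13.949565887451172)
{'red': [(array([ 626.8, -155.5]), array([59.8, 19.8]), 85.5, 224, array([350., 144.]))], 'yellow': [(array([642.5,  55.1]), array([59.4, 15.4]), 86.5, 179, array([253., 135.]))], 'green': [(array([649.3, 158.6]), array([58. , 15.1]), 86.5, 173, array([206., 131.]))], 'blue': [(array([636. , -49.4]), array([58.2, 15.6]), 85.5, 182, array([301., 139.]))]}
knob top [nan nan nan] 0fin.py:9: RuntimeWarning: Mean of empty slice.
  m=(abs(z-.163)<.008)&(np.hypot(P[...,0]-.5,P[...,1]-.33)<.03); print('knob top',P[m].mean(0),m.sum())
  ret = um.true_divide(
```

View pics/w10.png

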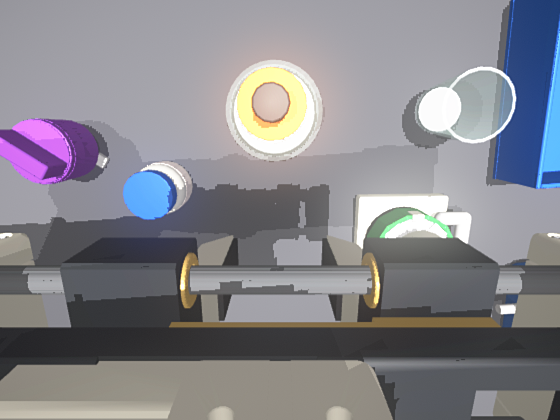

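The wrist view shows the stopper centred in the neck at (270,102), with its knob top at 163.7 mm against 163 mm expected. Back to the gate.

move_arm:
  series:
    - [-0.0253,-0.2573,0,0,0,-0.0377]
    - [-0.0253,-0.2573,0,0,0,-0.0377]
    - [-0.0253,-0.2573,0,0,0,-0.0377]
    - [-0.0253,-0.2573,0,0,0,-0.0377]
    - [-0.0253,-0.2573,0,0,0,-0.0377]
  claw: 0.2

```text
clock: 43.7
position: [0.4804, 0.0492, 0.2333]
ee_rot: [2.349, 2.085, 0.0]
force: [0.0, 0.4, 0.4]
width: 0.6
gripper_force: 0.0
```

move_arm:
  series:
    - [-0.0253,-0.2573,0,0,0,-0.0377]
    - [-0.0253,-0.2573,0,0,0,-0.0377]
    - [-0.0253,-0.2573,0,0,0,-0.0377]
    - [-0.0253,-0.2573,0,0,0,-0.0377]
    - [-0.0253,-0.2573,0,0,0,-0.0377]

```text
clock: 44.2
position: [0.4612, -0.1446, 0.2335]
ee_rot: [2.39, 2.035, -0.001]
force: [-0.2, 0.0, -0.6]
width: 0.599
gripper_force: 0.0
```

move_arm:
  series:
    - [-0.0253,-0.2573,-0.03,0,0,-0.0377]
    - [-0.0253,-0.2573,-0.03,0,0,-0.0377]
    - [-0.0253,-0.2573,-0.03,0,0,-0.0377]
    - [-0.0253,-0.2573,-0.03,0,0,-0.0377]
    - [-0.0253,-0.2573,-0.03,0,0,-0.0377]

```text
clock: 44.7
position: [0.4409, -0.3378, 0.2099]
ee_rot: [2.43, 1.989, -0.006]
force: [0.3, 0.1, 0.2]
width: 0.597
gripper_force: 0.0
```

move_arm:
  series:
    - [0,0,0,0,0,0]
    - [0,0,0,0,0,0]

```text
clock: 44.9
position: [0.4444, -0.3297, 0.2098]
ee_rot: [-2.419, -2.002, -0.0]
force: [0.0, 1.3, 0.2]
width: 0.6
gripper_force: 0.0
```

```bash
python3 - <<'E'
from m import *
print(yaw()); im,d,K,T=cam('wrist'); save('w11',im); P=cloud(d,K,T); z=P[...,2]
m=(abs(z-.08)<.006)&(np.hypot(P[...,0]-.445,P[...,1]+.335)<.04); print(P[m].mean(0),m.sum(),cv2.minEnclosingCircle(P[m][:,:2].astype(np.float32)*1000))
hue['yellow']=[(18,36)]
im,d,K,T=cam('top'); P=cloud(d,K,T); print(bars(im,P,K,T,.149)); z=P[...,2]
m=(abs(z-.163)<.012)&(np.hypot(P[...,0]-.5,P[...,1]-.33)<.04); print('knob top',P[m].mean(0),m.sum())
E
```

```text
(np.float64(-10.776348319640727), array([ 0.44438071, -0.32966684,  0.20975824]))
[ 0.44404515 -0.33420875  0.0804085 ] 546 ((443.9117736816406, -335.1990966796875), 12.982861518859863)
{'red': [(array([ 626.6, -155.5]), array([59.7, 19.9]), 86.0, 229, array([350., 145.]))], 'yellow': [(array([642.5,  55.1]), array([59.4, 15.4]), 86.5, 146, array([254., 135.]))], 'green': [(array([649.4, 159. ]), array([57.3, 15. ]), 86.0, 169, array([206., 131.]))], 'blue': [(array([636.1, -49.4]), array([58.2, 15.3]), 85.5, 181, array([301., 139.]))]}
knob top [0.49892096 0.32628163 0.16201071] 159
```

move_arm:
  series:
    - [0,-0.0067,-0.05,0,0,0]
    - [0,-0.0067,-0.11,0,0,0]
    - [0,-0.0067,-0.16,0,0,0]
    - [0,-0.0067,-0.2,0,0,0]
    - [0,-0.0067,-0.209,0,0,0]

```text
clock: 45.5
position: [0.4427, -0.3336, 0.051]
ee_rot: [-2.417, -2.0, 0.001]
force: [0.1, 0.1, 0.5]
width: 0.601
gripper_force: 0.0
```

move_arm:
  series:
    - [0,0,0,0,0,0]
    - [0,0,0,0,0,0]
    - [0,0,0,0,0,0]
    - [0,0,0,0,0,0]
    - [0,0,0,0,0,0]
  claw: -1
  squeeze: 15

```text
clock: 46.0
position: [0.4435, -0.3369, 0.0547]
ee_rot: [2.422, 1.999, 0.001]
force: [-1.6, 1.1, 8.2]
width: 0.277
gripper_force: 15.0
```

move_arm:
  series:
    - [0.04,-0.0077,0,0,0,0]
    - [0.09,-0.0174,0,0,0,0]
    - [0.13,-0.0252,0,0,0,0]
    - [0.15,-0.029,0,0,0,0]
    - [0.157,-0.0304,0,0,0,0]

```text
clock: 46.5
position: [0.5605, -0.3595, 0.0545]
ee_rot: [-2.421, -1.999, 0.002]
force: [-18.8, 8.0, 18.3]
width: 0.278
gripper_force: 15.0
```

move_arm:
  series:
    - [0,0,0,0,0,0]
    - [0.001,0,0,0,0,0]
    - [0.002,0,0,0,0,0]
    - [0.002,0,0,0,0,0]

```text
clock: 46.9
position: [0.5604, -0.3594, 0.0545]
ee_rot: [-2.422, -1.997, 0.002]
force: [-7.5, 4.1, 10.2]
width: 0.277
gripper_force: 15.0
```

move_arm:
  series:
    - [0,0,0,0,0,0]
    - [0,0,0,0,0,0]
    - [0,0,0,0,0,0]
    - [0,0,0.05,0,0,0]
    - [0,0,0.11,0,0,0]
  claw: 0.2

```text
clock: 47.4
position: [0.5616, -0.3583, 0.1353]
ee_rot: [-2.42, -1.998, 0.002]
force: [0.6, -0.5, -0.1]
width: 0.59
gripper_force: 0.0
```

move_arm:
  series:
    - [-0.03,0,0.08,0,0,0]
    - [-0.06,0,0.16,0,0,0]
    - [-0.06,0,0.16,0,0,0]
    - [-0.06,0,0.16,0,0,0]

```text
clock: 47.8
position: [0.5171, -0.3618, 0.2608]
ee_rot: [2.42, 1.993, 0.004]
force: [-0.1, 0.1, -0.5]
width: 0.598
gripper_force: 0.0
```

```bash
python3 - <<'E'
from m import *
hue['yellow']=[(18,36)]
im,d,K,T=cam('scene'); save('end',im)
im,d,K,T=cam('wrist'); P=cloud(d,K,T); z=P[...,2]
m=(abs(z-.08)<.006)&(np.hypot(P[...,0]-.55,P[...,1]+.355)<.05); print('handle',P[m].mean(0),m.sum())
im,d,K,T=cam('top'); P=cloud(d,K,T); z=P[...,2]; print(bars(im,P,K,T,.149))
m=(abs(z-.163)<.012)&(np.hypot(P[...,0]-.5,P[...,1]-.33)<.04); print('knob top',P[m].mean(0),m.sum())
E
```

```text
handle [ 0.56133355 -0.35692492  0.0804143 ] 431
{'red': [(array([ 626.6, -155.5]), array([59.7, 19.9]), 86.0, 218, array([350., 144.]))], 'yellow': [(array([646.8,  49.3]), array([48.5, 12. ]), 76.1, 65, array([257., 134.]))], 'green': [(array([649.3, 158.6]), array([58.1, 15. ]), 86.0, 164, array([206., 131.]))], 'blue': [(array([636.1, -49.4]), array([58.2, 15.3]), 85.5, 179, array([301., 139.]))]}
knob top [0.4991113  0.32628031 0.16182326] 158
```

View pics/end.png

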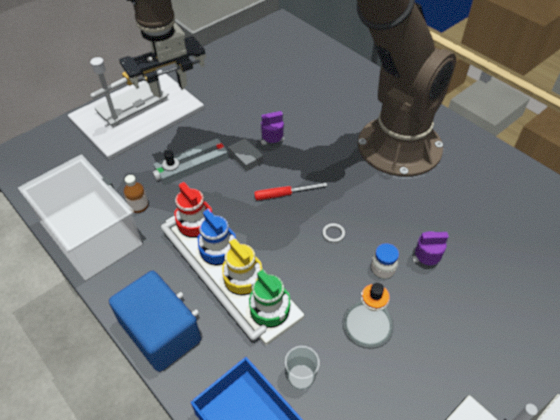

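The scene shows all four cartridges locked, red (190,207), blue (214,236), yellow (241,264) and green (268,297). The stopper is in the flask at (376,294), the handle is at the green end at (168,158), and the arm is clear.

```bash
python3 -c "
from cell import ticket; print(ticket.sign_off())"
```

```text
the job is handed in; nothing more can be done
None
```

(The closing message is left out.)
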